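# Finish the pyramid of bead tins

### The job

Finish the pyramid of bead tins in the stacking tray on the fly-tying bench. First lay the standing tin on its side in the empty rest and let go of it there, so that you can take it again by its two ends, and saddle it in the open gap of the second layer; then saddle the tin from the other rest on the very top. Set both down gently, lying snugly in the hollow between the tins beneath with their ends in line, and leave the tins already stacked in place and everything else on the bench undisturbed.

Things in the scene. Friction and masses are not known exactly. Their poses are not given: they have to be found in the camera images.
- standing_tin: closed aluminium screw-cap tin, a plain cylinder 40 mm in diameter and 60 mm long with flat ends, about 120 g; origin at its centre, own z along the tin's axis. It starts standing on end on the bench (centre 30 mm up), nearer the robot than the tray, and goes in the gap
- lying_tin: closed aluminium screw-cap tin, a plain cylinder 40 mm in diameter and 60 mm long with flat ends, about 120 g; origin at its centre, own x along the tin's axis. It starts lying in used_rest and goes on the very top
- tray: fixed open-ended wooden tray under the pile: plate 50 mm (x) by 135 mm (y), 6 mm thick, with 26 mm high, 7 mm thick walls at its y ends. Origin at the centre of its underside; x is the direction of the stacked tins' axes, y runs across them, z up. Bottom-layer centres: y = +40.5, 0, -40.5 mm, 26 mm up. The tins' ends overhang the plate by 5 mm
- gap_seat (a point): where the centre of the tin in the open gap of the second layer belongs: y = -20.25 mm in the tray, 60.5 mm up (second_tin is at y = +20.25); axes as the tray's
- top_seat (a point): where the centre of the top tin belongs: y = 0 in the tray, 95 mm up; axes as the tray's
- base_left: closed aluminium screw-cap tin, a plain cylinder 40 mm in diameter and 60 mm long with flat ends, about 120 g; origin at its centre, own x along its axis; lies in the tray's bottom layer at +y
- base_middle: closed aluminium screw-cap tin, a plain cylinder 40 mm in diameter and 60 mm long with flat ends, about 120 g; origin at its centre, own x along its axis; lies in the middle of the tray's bottom layer
- base_right: closed aluminium screw-cap tin, a plain cylinder 40 mm in diameter and 60 mm long with flat ends, about 120 g; origin at its centre, own x along its axis; lies in the tray's bottom layer at -y
- second_tin: closed aluminium screw-cap tin, a plain cylinder 40 mm in diameter and 60 mm long with flat ends, about 120 g; origin at its centre, own x along its axis; lies in the second layer, over base_left and base_middle, next to the open gap
- free_rest: fixed small wooden rest, empty at the start: 44 mm long (x), 34 mm wide (y), with two rails 25 mm high and 6 mm wide along x, 22 mm apart inside, floor between them 19 mm up. A tin laid along x rests on the rails and cannot roll; its ends overhang by 8 mm. Origin at the centre of its underside
- free_rest_seat (a point): centre of a tin lying in free_rest, 41.7 mm above the bench; x along the rails
- used_rest: fixed rest of the same shape as free_rest; lying_tin starts in it. Origin at the centre of its underside
- varnish_bottle: bystander: brown glass bottle, 32 mm in diameter, 70 mm tall, standing; origin at the centre of its underside
- thread_spool: bystander: wooden thread spool, 40 mm in diameter, 45 mm tall, standing; origin at the centre of its underside
- spare_spool: bystander: black thread spool, 40 mm in diameter, 45 mm tall, standing beyond the tray; origin at the centre of its underside
- bead_jar: bystander: glass jar, 50 mm in diameter, 60 mm tall, beyond the tray; origin at the centre of its underside
- bodkin: bystander: bodkin with a wooden handle, 150 mm long, lying at the left of the bench, own x along it; origin about its middle
Mind the look-alikes: they are no part of the job. What is shaped like the base_left but turquoise is not meant. Leave any turquoise look-alike of the base_middle alone.

How it is judged:
On the way, in this order (a step that is already met when the one before it is completed fails the run):
1. the standing tin lies on its side in the empty rest, let go of (angle between standing_tin's own z axis and vertical above 1.4 rad and distance between standing_tin and free_rest_seat below 0.018 m and contact force between the fingers and standing_tin below 0.1 N and linear speed of standing_tin below 0.02 m/s), for 0.2 s.
2. that tin is saddled in the open gap of the second layer and let go of (x of standing_tin in the frame of tray between -0.012 and 0.012 m and y of standing_tin in the frame of tray between -0.02625 and -0.01425 m and z of standing_tin in the frame of tray between 0.0554955 and 0.0654955 m and angle between the z axis of standing_tin and the x axis of tray, either way round below 0.17 rad and contact force between the fingers and standing_tin below 0.1 N and linear speed of standing_tin below 0.02 m/s), for 0.2 s.
At the end, for the whole second after the job is handed in: The tin that stood lies in the gap, the tin from the rest on top, the other four where they were: centres within 6 mm across, 12 mm along, 5 mm in height of their places in the tray, axes within 0.17 rad of the tray's x; let go of and at rest (all of step 2 and x of lying_tin in the frame of tray between -0.012 and 0.012 m and y of lying_tin in the frame of tray between -0.006 and 0.006 m and z of lying_tin in the frame of tray between 0.0899909 and 0.0999909 m and angle between the x axis of each of lying_tin, base_left, base_middle, base_right, second_tin and the x axis of tray, either way round below 0.17 rad and x of base_left in the frame of tray between -0.012 and 0.012 m and y of base_left in the frame of tray between 0.0345 and 0.0465 m and z of base_left in the frame of tray between 0.021 and 0.031 m and x of base_middle in the frame of tray between -0.012 and 0.012 m and y of base_middle in the frame of tray between -0.006 and 0.006 m and z of base_middle in the frame of tray between 0.021 and 0.031 m and x of base_right in the frame of tray between -0.012 and 0.012 m and y of base_right in the frame of tray between -0.0465 and -0.0345 m and z of base_right in the frame of tray between 0.021 and 0.031 m and x of second_tin in the frame of tray between -0.012 and 0.012 m and y of second_tin in the frame of tray between 0.01425 and 0.02625 m and z of second_tin in the frame of tray between 0.0554955 and 0.0654955 m and contact force between the fingers and lying_tin below 0.1 N and linear speed of lying_tin below 0.02 m/s); the robot touches nothing.
It fails at once if a tin is pressed or dropped on the pile with more than 30 N (contact force between standing_tin and base_middle above 30 N or contact force between standing_tin and base_right above 30 N or contact force between any of standing_tin, lying_tin and second_tin above 30 N or contact force between lying_tin and standing_tin above 30 N).
It fails at once if a stacked tin is displaced by more than 15 mm (distance of any of base_left, base_middle, base_right, second_tin from where it was at the start of the episode above 0.015 m).
It fails at once if a bystander is pushed by more than 30 mm (distance of any of varnish_bottle, thread_spool, spare_spool, bead_jar, bodkin from where it was at the start of the episode above 0.03 m).
It fails at once if a standing bystander is tipped by more than 0.5 rad (angle between any of varnish_bottle, thread_spool, spare_spool, bead_jar's own z axis and vertical above 0.5 rad).
It also fails if it takes over 69 s, if anything falls off the work surface, if the arm or the gripper's body presses on something with over 40 N, if the wrist force passes 120 N, or if a joint passes its speed limit or range.

### The arm

A 6-joint arm with a two-finger parallel gripper is mounted at the origin on the work surface. World frame = base frame: x ahead of the robot, y to its left, z up, the work surface at z = 0. Lengths are in m, angles in rad, forces in N, time in s.
With the tool pointing down it reaches from about 0.325 to 0.75 m from the base axis. Payload 7.6 kg.
Tool frame: the origin (TCP) lies on the centre line of the jaws, within the pads' length; the fingertips stand 14 mm ahead of it and the grasp point (between the pads) lies 5 mm behind it; z points along the fingers, y is the line along which they close (so a half turn about z gives the same grasp; the last joint's range is limited). The gripper opens to 85 mm and grips with 20 to 120 N. Pads are 22 mm wide; open, the fingers measure 114 mm over their backs; the gripper's body (76 mm by 85 mm) begins 54 mm behind the grasp point. The pads swing forward as they close: fully open they stand 13 mm farther back than shut.
Start: joints at [1.178, 0.052, 1.401, -0, 1.689, -0.07], TCP at [0.167, 0.498, 0.245] pointing down, gripper open.
Joint ranges: [-2.9, 2.9], [-0.91, 2.17], [0.12, 2.37], [-1.06, 4.2], [0.26, 2.73], [-2.93, 2.93]. Speed limits (rad/s): [2.57, 2.57, 3.01, 3.14, 3.14, 3.14].

### API

Orientations are given as a unit quaternion [x, y, z, w].
In Python, from station import env, snapshot, calibration, spotter gives the robot as it stands. The module is installed in compiled form; this text tells all that it offers.
- The arm moves only by the tool step_arm, never from a script. Its arguments are lists of equal length, an entry for each row: "travel": the shift along the tool's x, y, z each as a share of 0.5 m, from -1 to 1, a list of three; "delta_rot": the turn, a rotation vector about the tool's x, y, z each as a share of pi rad, from -1 to 1, a list of three; "fingers": the closure, from -1 (fully open) to 1 (shut). A call has exactly 8 rows; each row is the pose to reach, as a shift and turn from the pose commanded when the call began, along the tool's axes at that moment, turning the shorter way round; what a row does not reach only later rows make up. A row lasts 1/10 s, in which the tool goes at most 50 mm and 8.59 degrees, less where a joint would pass 70% of its speed; a pose out of reach is approached as far as the arm can. A call with a number of a shift or a turn outside -1 to 1 is refused whole. A call with a gripper value outside its range is refused whole. The fingers move at their own pace and stop on an object; "grip_force" is the grip in N (left out, the last holds). Time passes only in rows, so rows that repeat a pose let the fingers close, or fill a call up. It gives the time, the measured TCP pose, the force, the opening and the grip force at its end, in the units of the state.
- env.get_obs(): the state, without advancing time (a new reading comes with each control period).
- snapshot(name): name is "side" or "top"; returns the picture (384x512x3 uint8, red, green, blue); there is no depth.
- calibration(name): a dict with "K" (3x3 intrinsics, pixels), "R" (3x3) and "t" (3): a world point X has camera coordinates R X + t. Camera axes: x right, y down, z forward; pixel columns grow to the right and rows downward; lengths in m; the calibration is good to about 2 mm. A picture is of the moment at which its call begins. calibration takes no time and is no camera call.
- env.sign_off(): hands the job in; it is judged then, once.
Trained networks look in the newest picture that a camera, given by its name, has taken for a name from the list of things; names that differ only in an ending like _2 or _b are one class to them, and where a whole thing is asked for, a point or a joint stands for the part that bears it (a point fixed in the world has none). Each returns a list of dicts, best first, with "score" (0 to 1); they miss things now and then, are a little off and sometimes report something else, mostly with a low value. They report only what shows in the picture. A call takes as long as a camera call. They do not tell look-alikes from the thing itself.
- spotter.spot_in(camera, thing): "bbox" ([left, top, width, height] in pixels, round what is visible of it).
- spotter.silhouettes(camera, thing): "mask" (384x512 bool, what is visible of it) and "bbox" ([left, top, width, height] in pixels, round what is visible of it).
- spotter.mark_of(camera, thing): "at" ([column, row] in pixels: a listed point, or the origin of a listed thing).
The state is a dict: "time": time; "qpos": joint angles; "qvel": joint speeds; "tau": joint torques, N m; "eef_pos": TCP position; "tcp_rot": TCP orientation; "force": force on the tool from outside, world axes, zero at the start; "torque": the same for the moment, N m; "width": opening from 0.0 (shut) to 1.0 (fully open); "grasp_force": force on a finger pad.
Only numpy, scipy, OpenCV 4.12 (cv2) and the standard library are available. Lean on these libraries where they do the work, as an engineer would, in place of code of your own. Each camera call takes 0.05 s, during which the arm holds its last target. There are 200 camera calls.

## Working session

There is one attempt and no reset: what is moved stays moved. The work goes in short steps, Python scripts to look and compute and a tool call to move; the robot and the scene stay as the last step left them, time stands still between calls to the robot, and variables do not carry over. Pictures are saved under pics/ and viewed, at most 10 in all, crops included, and the job is handed in when it is done.

Besides the shell and the picture viewer there is one more tool, called after "Request:" in YAML: its name, and indented under it one key for each argument. step_arm: Moves the arm, as the interface text tells. Shift numbers are shares of 0.5 m and turn numbers shares of pi rad, none past 1 either way. Its arguments: {"type":"object","properties":{"travel":{"type":"array"},"delta_rot":{"type":"array"},"fingers":{"type":"array"},"grip_force":{"type":"number"}},"required":["travel","delta_rot","fingers"]}

```bash
mkdir -p pics; cat > h.py <<'E'
import numpy as np, cv2
from station import env, snapshot, calibration, spotter
from scipy.spatial.transform import Rotation as Ro
def save(cam,name):
    im=snapshot(cam); cv2.imwrite(f'pics/{name}.png',im[:,:,::-1]); return im
def back(cam,px,z):
    c=calibration(cam);K,R,t=map(np.array,(c['K'],c['R'],c['t']))
    d=R.T@np.linalg.inv(K)@np.array([px[0],px[1],1.]);o=-R.T@t
    return o+d*(z-o[2])/d[2]
def proj(cam,X):
    c=calibration(cam);K,R,t=map(np.array,(c['K'],c['R'],c['t']))
    p=K@(R@np.array(X)+t);return p[:2]/p[2]
E
cat > a.py <<'E'
from h import *
np.set_printoptions(precision=4,suppress=True)
for c in('top','side'):
    save(c,c+'0'); k=calibration(c); print(c,k['K'][0],-np.array(k['R']).T@k['t'])
hs=dict(standing_tin=.03,lying_tin=.0417,tray=0,free_rest=0,used_rest=0,base_left=.026,base_middle=.026,base_right=.026,second_tin=.0605,free_rest_seat=.0417,gap_seat=.0605,top_seat=.095,varnish_bottle=0,thread_spool=0,spare_spool=0,bead_jar=0,bodkin=.01)
for n,z in hs.items():
  for c in('top','side'):
    for r in spotter.mark_of(c,n)[:3]:
        print(n,c,round(r['score'],2),np.round(r['at'],1),back(c,r['at'],z)[:2])
o=env.get_obs();print(o['time'],o['eef_pos'],o['tcp_rot'],o['width'])
E
python3 a.py
```

```text
top [402.6988   0.     259.9618] [0.4908 0.1083 1.0833]
side [369.8748   0.     253.432 ] [ 0.3881 -0.6726  0.6381]
standing_tin top 0.56 [228.6 247.2] [0.4668 0.1846]
standing_tin side 0.63 [194.8 208.7] [0.4612 0.1739]
lying_tin top 0.61 [212.2 190. ] [0.6131 0.2321]
lying_tin side 0.79 [243.2 183.5] [0.6198 0.247 ]
tray side 0.67 [281.6 247.9] [ 0.6525 -0.0129]
tray side 0.52 [240.9 196.5] [0.6103 0.2407]
free_rest top 0.52 [394.8 214.8] [ 0.5653 -0.2571]
free_rest top 0.44 [290.7 177.4] [0.6588 0.0252]
free_rest side 0.86 [278.8 340.8] [ 0.5579 -0.2628]
free_rest side 0.3 [219.5 315.4] [ 0.459  -0.1731]
free_rest side 0.22 [209.4 161.4] [0.5571 0.4874]
used_rest side 0.71 [277.5 252.4] [ 0.637  -0.0259]
used_rest side 0.59 [243.5 197.9] [0.6161 0.2312]
used_rest side 0.19 [243.1 184.3] [0.6344 0.3067]
base_left top 0.77 [291.8 174.9] [0.6616 0.0244]
base_left top 0.63 [296.6 259.9] [0.4393 0.0077]
base_left top 0.53 [253.4 179.6] [0.6459 0.126 ]
base_left side 0.74 [266.3 208.1] [0.6557 0.1279]
base_left side 0.74 [193.4 211.9] [0.4558 0.1655]
base_middle top 0.7 [289.1 138. ] [0
[... 751 characters left out ...]
041]
varnish_bottle top 0.31 [313.9 180.9] [ 0.6511 -0.0381]
varnish_bottle side 0.86 [195.8 258.3] [0.4369 0.0087]
varnish_bottle side 0.35 [276.7 238.8] [0.6519 0.0238]
thread_spool top 0.67 [359.7 255.5] [ 0.4544 -0.1623]
thread_spool top 0.56 [395.4 217.7] [ 0.5576 -0.2586]
thread_spool side 0.56 [217.9 314.3] [ 0.4563 -0.1695]
spare_spool side 0.92 [350.6 267.7] [ 0.7878 -0.1236]
bead_jar top 0.54 [257.4 134.1] [0.7768 0.1194]
bead_jar side 0.96 [307.9 212. ] [0.7771 0.111 ]
bodkin top 0.66 [123.7 205.4] [0.5685 0.47  ]
bodkin side 0.55 [207.9 160.6] [0.5504 0.4765]
bodkin side 0.55 [280.1 227.2] [0.672  0.0554]
1.8 [0.1665 0.4979 0.2453] [0.1607 0.987  0.     0.    ] 0.9993316578900574
```

```bash
python3 - <<'E'
import cv2
a=cv2.imread('pics/top0.png')[90:310,100:430];b=cv2.imread('pics/side0.png')[120:370,150:400]
cv2.imwrite('pics/t1.png',cv2.resize(a,(792,528),interpolation=3))
cv2.imwrite('pics/s1.png',cv2.resize(b,(600,600),interpolation=3))
E
```

```text
(no output)
```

View pics/t1.png

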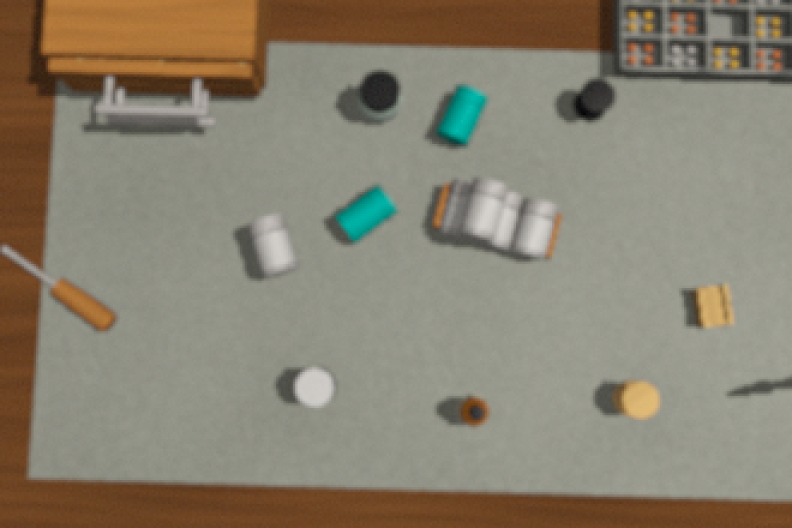

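View pics/s1.png

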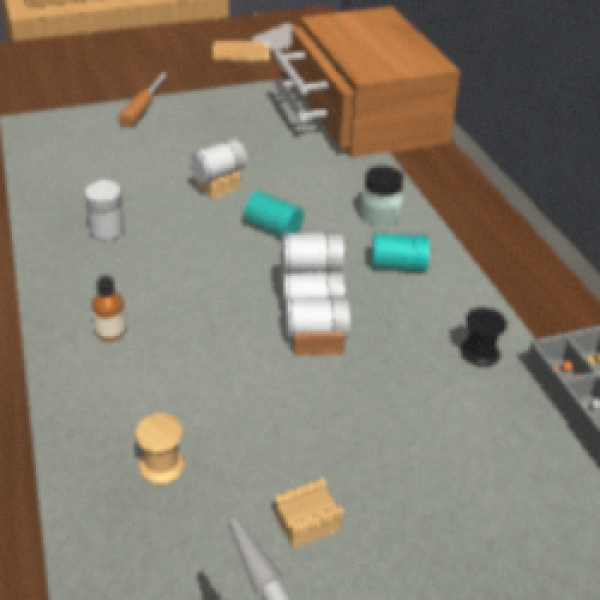

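The top crop shows the standing tin at full-image pixel (231,251), the lying tin at (213,192), the pile at (285–333,165–197) and the empty rest at (397,217). Turquoise look-alikes sit left of and beyond the pile. The side view agrees. Next I fit the known shapes to the silhouettes.

```bash
cat > fit.py <<'E'
from h import *
from scipy.optimize import minimize
def cyl(c,ax,r=.02,l=.06):
    ax=np.array(ax,float);u=np.cross(ax,[.3,.2,.9] if abs(ax[2])<.8 else [1,0,0]);u/=np.linalg.norm(u);v=np.cross(ax,u)
    a=np.linspace(0,2*np.pi,25)[:-1]
    return np.array([np.array(c)+s*l/2*ax+r*(np.cos(t)*u+np.sin(t)*v) for s in(-1,1) for t in a])
def box(c,s): return np.array([np.array(c)+np.array(s)/2*[i,j,k] for i in(-1,1) for j in(-1,1) for k in(-1,1)])
def shape(n):
    X=[1,0,0]
    if n=='stand': return [cyl([0,0,.03],[0,0,1])]
    if n=='tin': return [cyl([0,0,.0417],X)]
    if n=='rest': return [box([0,0,.0095],[.044,.034,.019]),box([0,.014,.0125],[.044,.006,.025]),box([0,-.014,.0125],[.044,.006,.025])]
    if n=='tintop': return [cyl([0,0,.095],X)]
    if n=='gap': return [cyl([0,-.02025,.0605],X)]
    if n=='pile': return [cyl([0,y,.026],X) for y in(.0405,0,-.0405)]+[cyl([0,.02025,.0605],X),box([0,0,.003],[.05,.135,.006]),box([0,.064,.013],[.05,.007,.026]),box([0,-.064,.013],[.05,.007,.026])]
S=4
def render(cam,sh,p,roi):
    c,s=np.cos(p[2]),np.sin(p[2]);R=np.array([[c,-s,0],[s,c,0],[0,0,1]])
    x0,y0,w,h=roi;m=np.zeros((h*S,w*S),np.uint8)
    for P in sh:
        q=np.array([proj(cam,R@v+[p[0],p[1],0]) for v in P])
        q=((q-[x0,y0]+.5)*S*16).astype(np.float32)
        cv2.fillConvexPoly(m,np.round(cv2.convexHull(q)).astype(np.int32),255,shift=4)
    return cv2.resize(m,(w,h),interpolation=cv2.INTER_AREA)/255.
def fit(masks,n,p0,free=(0,1,2)):
    sh=shape(n);rois={}
    for cam,m in masks.items():
        q=proj(cam,[p0[0],p0[1],.04]).astype(int);rois[cam]=(q[0]-50,q[1]-50,100,100)
    def cost(d):
        p=np.array(p0,float);p[list(free)]+=np.array(d)*np.array([.01,.01,.2])[list(free)]
        e=0
        for cam,m in masks.items():
            x,y,w,h=rois[cam];M=m[y:y+h,x:x+w].astype(float);A=render(cam,sh,p,rois[cam])
            e+=np.abs(A-M).sum()/M.sum()
        return e
    k=len(free);best=None
    for s in ([0]*k,[.7]*k,[-.7]*k):
        r=minimize(cost,s,method='Nelder-Mead',options=dict(initial_simplex=np.vstack([s,np.array(s)+np.eye(k)]),xatol=.01,fatol=1e-4,maxiter=150))
        if best is None or r.fun<best.fun:best=r
    p=np.array(p0,float);p[list(free)]+=best.x*np.array([.01,.01,.2])[list(free)]
    return p,best.fun
def near(cam,thing,xyz,tol=14):
    out=None
    q=proj(cam,xyz)
    for r in spotter.silhouettes(cam,thing):
        b=r['bbox']
        if np.hypot(b[0]+b[2]/2-q[0],b[1]+b[3]/2-q[1])<tol: return r['mask'].astype(bool)
    return np.zeros((384,512),bool)
E
cat > b.py <<'E'
from fit import *
np.set_printoptions(precision=4,suppress=True)
J={'stand':(['standing_tin'],[.465,.18,0],.03,(0,1)),'tin':(['lying_tin'],[.615,.237,.33],.0417,(0,1,2)),'rest':(['free_rest'],[.56,-.258,.05],.01,(0,1,2)),
'pile':(['second_tin','base_right','base_middle','base_left','tray'],[.645,-.01,-.27],.035,(0,1,2))}
for k,(ts,p0,z,fr) in J.items():
    ms={}
    for c in('top','side'):
        m=np.zeros((384,512),bool)
        for t in ts:
            m|=near(c,t,[p0[0],p0[1],z],22 if k=='pile' else 14)
        if k=='tin':
            pass
        ms[c]=m
    print(k,[int(m.sum()) for m in ms.values()])
    for sel in (['top'],['side'],['top','side']):
        d={c:ms[c] for c in sel if ms[c].sum()>0}
        if d: print('  ',sel,*fit(d,k,p0,fr))
    np.save(f'm_{k}.npy',np.array(list(ms.values())))
E
python3 b.py
```

```text
stand [209, 328]Traceback (most recent call last):
  File "b.py", line 17, in <module>
    if d: print('  ',sel,*fit(d,k,p0,fr))
                          ~~~^^^^^^^^^^^
  File "fit.py", line 38, in fit
    r=minimize(cost,s,method='Nelder-Mead',options=dict(initial_simplex=np.vstack([s,np.array(s)+np.eye(k)]),xatol=.01,fatol=1e-4,maxiter=150))
    res = _minimize_neldermead(fun, x0, args, callback, bounds=bounds,
                               **options)
    fxcc = func(xcc)
    fx = function(np.copy(x), *(wrapper_args + args))
  File "fit.py", line 33, in cost
    x,y,w,h=rois[cam];M=m[y:y+h,x:x+w].astype(float);A=render(cam,sh,p,rois[cam])
                                                       ~~~~~~^^^^^^^^^^^^^^^^^^^^
  File "fit.py", line 21, in render
    q=np.array([proj(cam,R@v+[p[0],p[1],0]) for v in P])
                ~~~~^^^^^^^^^^^^^^^^^^^^^^^
  File "h.py", line 11, in proj
    c=calibration(cam);K,R,t=map(np.array,(c['K'],c['R'],c['t']))
ValueError: time passes only in moves, steps and waits
```

```bash
python3 - <<'E'
s=open('h.py').read()
s=s.replace("from scipy","import functools\nraw=calibration\n@functools.lru_cache\ndef calibration(n): return raw(n)\nfrom scipy",1)
open('h.py','w').write(s)
E
time python3 b.py
```

```text
stand [209, 328]
   ['top'] [0.4594 0.1783 0.    ] 0.0784313725490196
   ['side'] [0.4582 0.182  0.    ] 0.09690339550454327
   ['top', 'side'] [0.4587 0.179  0.    ] 0.2047144975390086
tin [377, 272]
   ['top'] [0.6088 0.2309 0.316 ] 0.0658761117178967
   ['side'] [0.6096 0.2358 0.3698] 0.1319780853517878
   ['top', 'side'] [0.6088 0.2317 0.3118] 0.2588114446902181
rest [234, 526]
   ['top'] [ 0.5601 -0.2554  0.1483] 0.17259929612870786
   ['side'] [ 0.5586 -0.2545  0.1305] 0.091694624617908
   ['top', 'side'] [ 0.5593 -0.2553  0.1298] 0.28206612923678454
pile [1149, 982]
   ['top'] [ 0.6474 -0.0146 -0.243 ] 0.11939794194440179
   ['side'] [ 0.6491 -0.0037 -0.3023] 0.3240126193043409
   ['top', 'side'] [ 0.6469 -0.0142 -0.2593] 0.47669270959594934
real	0m15.693s
user	0m13.942s
sys	0m0.195s
```

```bash
cat > log.py <<'E'
import json,sys
from h import *
o=env.get_obs()
rec=dict(q=list(map(float,o['qpos'])),p=list(map(float,o['eef_pos'])),r=list(map(float,o['tcp_rot'])))
open('log.jsonl','a').write(json.dumps(rec)+'\n')
print(round(o['time'],2),np.round(o['qpos'],3),np.round(o['eef_pos'],4),np.round(o['tcp_rot'],4),np.round(o['force'],1),o['width'],o['grasp_force'])
E
python3 log.py
```

```text
2.7 [ 1.178  0.052  1.401 -0.     1.689 -0.07 ] [0.1665 0.4979 0.2453] [1.607e-01 9.870e-01 1.000e-04 0.000e+00] [-0.1  0.1  0.3] 1.0008440599952073 0.0
```

Request:
step_arm:
  travel:
    - [-0.75, -0.42, 0.09]
    - [-0.75, -0.42, 0.09]
    - [-0.75, -0.42, 0.09]
    - [-0.75, -0.42, 0.09]
    - [-0.75, -0.42, 0.09]
    - [-0.75, -0.42, 0.09]
    - [-0.75, -0.42, 0.09]
    - [-0.75, -0.42, 0.09]
  delta_rot:
    - [0, 0, 0]
    - [0, 0, 0]
    - [0, 0, 0]
    - [0, 0, 0]
    - [0, 0, 0]
    - [0, 0, 0]
    - [0, 0, 0]
    - [0, 0, 0]
  fingers: [-1, -1, -1, -1, -1, -1, -1, -1]
  grip_force: 40

```text
time: 3.5
eef_pos: [0.4351, 0.2017, 0.2038]
tcp_rot: [0.161, 0.987, 0.0, 0.0]
force: [0.5, 1.2, -0.3]
width: 1.0
grasp_force: 0.0
```

```bash
python3 log.py
```

```text
3.5 [ 0.357 -0.062  1.597  0.     1.605 -0.891] [0.4351 0.2017 0.2038] [1.607e-01 9.870e-01 3.000e-04 4.000e-04] [ 0.5  1.2 -0.3] 0.9999893720806758 0.0
```

Request:
step_arm:
  travel:
    - [0, 0, -0.05]
    - [0, 0, -0.05]
    - [0, 0, -0.05]
    - [0, 0, -0.05]
    - [0, 0, -0.05]
    - [0, 0, -0.05]
    - [0, 0, -0.05]
    - [0, 0, -0.05]
  delta_rot:
    - [0, 0.15, 0]
    - [0, 0.15, 0]
    - [0, 0.15, 0]
    - [0, 0.15, 0]
    - [0, 0.15, 0]
    - [0, 0.15, 0]
    - [0, 0.15, 0]
    - [0, 0.15, 0]
  fingers: [-1, -1, -1, -1, -1, -1, -1, -1]

```text
time: 4.3
eef_pos: [0.4336, 0.2039, 0.2295]
tcp_rot: [0.156, 0.96, 0.038, -0.229]
force: [-0.0, -0.0, -0.7]
width: 0.999
grasp_force: 0.0
```

```bash
python3 log.py; cat > kin.py <<'E'
import json,numpy as np
from scipy.optimize import least_squares
from scipy.spatial.transform import Rotation as Ro
def Rz(a):return Ro.from_euler('z',a)
def Ry(a):return Ro.from_euler('y',a)
# geometry P=[a1,d1,L1,e,L2,L3,lat]
def fk(q,P,s4=1,s6=1):
    a1,d1,L1,e,L2,L3,lat=P
    R=Rz(q[0]);p=R.apply([a1,0,d1])
    R=R*Ry(q[1]);p=p+R.apply([0,0,L1])
    R=R*Ry(q[2]);p=p+R.apply([e,lat,L2])
    R=R*Rz(s4*q[3])*Ry(q[4]);p=p+R.apply([0,0,L3])
    R=R*Rz(s6*q[5])*C
    return p,R
C=Ro.identity()
if __name__=='__main__':
    D=[json.loads(l) for l in open('log.jsonl')]
    for s4 in(1,-1):
        for s6 in(1,-1):
            Cs=[fk(d['q'],np.zeros(7),s4,s6)[1].inv()*Ro.from_quat(d['r']) for d in D]
            print(s4,s6,[np.round(c.as_rotvec(),3) for c in Cs])
            f=lambda P:np.concatenate([fk(d['q'],P,s4,s6)[0]-d['p'] for d in D]+[1e-3*(P-[0,.3,.3,0,.4,.25,0])])
            r=least_squares(f,[0,.3,.3,0,.4,.25,0]);print(np.round(r.x,4),np.abs(f(r.x)[:-7]).max())
E
python3 kin.py
```

```text
4.3 [ 0.229  0.202  1.326  0.265  2.007 -0.956] [0.4336 0.2039 0.2295] [ 0.1557  0.9601  0.0377 -0.2292] [-0.  -0.  -0.7] 0.9986808489809949 0.0
1 1 [array([-0.   ,  0.   ,  1.571]), array([-0.   , -0.   ,  1.571]), array([-0.   , -0.   ,  1.571])]
[0.     0.2066 0.3529 0.1065 0.4962 0.2663 0.0369] 1.252430345405342e-06
1 -1 [array([-0.  ,  0.  ,  1.43]), array([-0.   , -0.   , -0.211]), array([-0.   , -0.   , -0.341])]
[0.     0.2066 0.3529 0.1065 0.4962 0.2663 0.0369] 1.252430345405342e-06
-1 1 [array([ 0.   , -0.   ,  1.571]), array([-0.   , -0.   ,  1.571]), array([-0.509, -0.088,  1.315])]
[ 0.205   1.5049 -0.4022  1.1096  0.2106 -0.2209  0.0405] 0.021104796606921022
-1 -1 [array([ 0.  , -0.  ,  1.43]), array([-0.   ,  0.   , -0.211]), array([-0.343,  0.343, -0.558])]
[ 0.205   1.5049 -0.4022  1.1096  0.2106 -0.2209  0.0405] 0.021104796606921022
```

```bash
cat > ik.py <<'E'
from kin import *
import kin
kin.C=Rz(np.pi/2)
P=np.array([0,.2066,.3529,.1065,.4962,.2663,.0369])
LO=np.array([-2.9,-.91,.12,-1.06,.26,-2.93]);HI=np.array([2.9,2.17,2.37,4.2,2.73,2.93])
def T(h,t,s=1):
    y=s*np.array([-np.sin(h),np.cos(h),0]);z=np.array([np.sin(t)*np.cos(h),np.sin(t)*np.sin(h),-np.cos(t)])
    return Ro.from_matrix(np.array([np.cross(y,z),y,z]).T)
def ik(p,R,q0,tol=1e-4):
    def f(q):
        a,b=fk(q,P);return np.concatenate([a-p,.2*(b.inv()*R).as_rotvec()])
    r=least_squares(f,np.clip(q0,LO+.01,HI-.01),bounds=(LO,HI),max_nfev=60)
    return r.x,np.abs(r.fun).max()
def margin(q): return np.min(np.minimum(q-LO,HI-q))
E
cat > search.py <<'E'
from ik import *
np.set_printoptions(precision=2,suppress=True)
stand=np.array([.459,.179,.03]);seat=np.array([.5595,-.255,.042]);psi=.135
seeds=[[0,.3,1.6,0,1.6,0],[0,.3,1.6,1.5,1.2,0],[0,.3,1.6,3.1,1.,0],[0,.3,1.6,.8,1.4,1.5],[0,.3,1.6,-.5,1.4,-1.5]]
def best(p,R,up):
    B=None
    for s in seeds:
        s=np.array(s);s[0]=np.arctan2(p[1],p[0]);q,e=ik(p,R,s)
        if e>5e-4: continue
        q2,e2=ik(p+up,R,q)
        m=min(margin(q),margin(q2))
        if e2<5e-4 and (B is None or m>B[0]):B=(m,q)
    return B
out=[]
for s in(1,-1):
  for tp in np.radians([35,45,55,65,-35,-45,-55,-65]):
    R=T(psi,tp,s);b=best(seat+.005*R.apply([0,0,1]),R,np.array([0,0,.08]))
    if b is None or b[0]<.08: continue
    tg=tp-np.sign(tp)*np.pi/2
    for h1 in np.arange(-3,3.2,.5):
        R=T(h1,tg,s);g=best(stand+.005*R.apply([0,0,1]),R,np.array([0,0,.05]))
        if g is None or g[0]<.08: continue
        out.append((np.abs(g[1]-b[1]).max(),s,np.degrees(tp),h1,b,g))
out.sort(key=lambda o:o[0])
for o in out[:12]:print(np.round(o[0],2),o[1],o[2],o[3],o[4][0],o[4][1],o[5][0],o[5][1])
E
time python3 search.py
```

```text
1.25 -1 35.0 1.0 0.5472313487573811 [-0.66  0.23  1.75  0.61  0.81  0.42] 0.5833447143841511 [ 0.5   0.79  1.14 -0.46  2.06  1.04]
1.25 1 35.0 1.0 0.21218418541838213 [-0.66  0.23  1.75  0.61  0.81 -2.72] 0.5833447145561089 [ 0.5   0.79  1.14 -0.46  2.06 -2.1 ]
1.29 -1 45.0 1.0 0.4782575684572995 [-0.72  0.22  1.83  0.91  0.74  0.13] 0.6670189097054995 [ 0.48  0.67  1.25 -0.38  1.92  1.05]
1.3 -1 45.0 0.5 0.4782575684572995 [-0.72  0.22  1.83  0.91  0.74  0.13] 0.6184999404248144 [ 0.35  0.73  1.15 -0.12  2.03  1.41]
1.3 1 35.0 1.5 0.21218418541838213 [-0.66  0.23  1.75  0.61  0.81 -2.72] 0.34747337684207336 [ 0.63  0.64  1.37 -0.7   1.81 -2.36]
1.3 -1 35.0 1.5 0.5472313487573811 [-0.66  0.23  1.75  0.61  0.81  0.42] 0.3474733770508912 [ 0.63  0.64  1.37 -0.7   1.81  0.78]
1.33 -1 -65.0 2.0 0.2053393697026462 [-0.32  1.29  0.37 -0.68  2.45  0.81] 0.6729303516386538 [ 0.08  0.25  1.7   0.42  1.37 -0.47]
1.35 -1 -55.0 1.5 0.3410029203504643 [-0.33  1.15  0.53 -0.52  2.3   0.93] 0.4837162193544695 [-0.02  0.14  1.89  0.67  1.18 -0.23]
1.39 1 35.0 0.0 0.21218418541838213 [-0.66  0.23  1.75  0.61  0.81 -2.72] 0.4838333740763545 [ 0.21  0.84  1.07  0.21  2.18 -1.33]
1.39 -1 35.0 0.0 0.5472313487573811 [-0.66  0.23  1.75  0.61  0.81  0.42] 0.48383337407634786 [0.21 0.84 1.07 0.21 2.18 1.81]
1.39 -1 35.0 0.5 0.5472313487573811 [-0.66  0.23  1.75  0.61  0.81  0.42] 0.45935524124437066 [ 0.36  0.86  1.03 -0.14  2.2   1.4 ]
1.39 1 35.0 0.5 0.21218418541838213 [-0.66  0.23  1.75  0.61  0.81 -2.72] 0.4593552412443893 [ 0.36  0.86  1.03 -0.14  2.2  -1.74]
real	0m53.052s
user	0m53.375s
sys	0m0.163s
```

```bash
cat > plan.py <<'E'
from ik import *
import sys
from station import env
def plan(p,R,verbose=True,start=None):
    o=env.get_obs()
    if start is None: p0,R0,q=np.array(o['eef_pos']),Ro.from_quat(o['tcp_rot']),np.array(o['qpos'])
    else: p0,R0,q=start
    rv=(R0.inv()*R).as_rotvec();tr=R0.inv().apply(p-p0)
    ms=[];qq=[q]
    for f in np.linspace(0,1,11)[1:]:
        q,e=ik(p0+f*(p-p0),R0*Ro.from_rotvec(rv*f),q);ms.append((margin(q),e));qq.append(q)
    dq=np.abs(np.diff(qq,axis=0)).max()
    rows=max(np.linalg.norm(p-p0)/.05,np.degrees(np.linalg.norm(rv))/8.59)
    print('travel',np.round(tr/.5,3),'rot',np.round(rv/np.pi,3),'rows>=',round(rows,1),'margin',np.round(min(m[0] for m in ms),2),'err',max(m[1] for m in ms),'dq/10th',np.round(dq,2),'to',np.round(p,3))
    return p,R,q
def tool(c,h,deg,s=-1,ahead=.006):
    R=T(h,np.radians(deg),s);return np.array(c)+ahead*R.apply([0,0,1]),R
E
python3 - <<'E'
from plan import *
c=[.459,.179,.030]
a=plan(*tool(c,1.0,-45,ahead=-.13))
b=plan(*tool(c,1.0,-45,ahead=.006),start=a)
E
```

```text
travel [-0.195  0.147  0.143] rot [ 0.096 -0.278  0.601] rows>= 14.0 margin 0.54 err 4.013904888466874e-08 dq/10th 0.21 to [0.509 0.256 0.122]
travel [0.    0.    0.272] rot [0. 0. 0.] rows>= 2.7 margin 0.57 err 1.2408848393263838e-10 dq/10th 0.05 to [0.457 0.175 0.026]
```

Request:
step_arm:
  travel:
    - [-0.195, 0.147, 0.143]
    - [-0.195, 0.147, 0.143]
    - [-0.195, 0.147, 0.143]
    - [-0.195, 0.147, 0.143]
    - [-0.195, 0.147, 0.143]
    - [-0.195, 0.147, 0.143]
    - [-0.195, 0.147, 0.143]
    - [-0.195, 0.147, 0.143]
  delta_rot:
    - [0.096, -0.278, 0.601]
    - [0.096, -0.278, 0.601]
    - [0.096, -0.278, 0.601]
    - [0.096, -0.278, 0.601]
    - [0.096, -0.278, 0.601]
    - [0.096, -0.278, 0.601]
    - [0.096, -0.278, 0.601]
    - [0.096, -0.278, 0.601]
  fingers: [-1, -1, -1, -1, -1, -1, -1, -1]

```text
time: 5.1
eef_pos: [0.5088, 0.2565, 0.1217]
tcp_rot: [0.608, 0.769, -0.2, 0.005]
force: [0.1, -0.2, 0.0]
width: 0.999
grasp_force: 0.0
```

```bash
python3 log.py; python3 - <<'E'
from plan import *
c=[.459,.179,.030]
a=plan(*tool(c,1.0,-45,ahead=-.13))
E
```

```text
5.1 [ 0.482  0.527  1.122 -0.178  1.856  0.23 ] [0.5088 0.2565 0.1217] [ 0.6075  0.7686 -0.2003  0.0054] [ 0.1 -0.2  0. ] 0.9992859984569487 0.0
travel [-0. -0. -0.] rot [ 0.041 -0.119  0.256] rows>= 6.0 margin 0.54 err 1.0304951336692624e-10 dq/10th 0.08 to [0.509 0.256 0.122]
```

Request:
step_arm:
  travel:
    - [0, 0, 0]
    - [0, 0, 0]
    - [0, 0, 0]
    - [0, 0, 0]
    - [0, 0, 0]
    - [0, 0, 0]
    - [0, 0, 0]
    - [0, 0, 0]
  delta_rot:
    - [0.041, -0.119, 0.256]
    - [0.041, -0.119, 0.256]
    - [0.041, -0.119, 0.256]
    - [0.041, -0.119, 0.256]
    - [0.041, -0.119, 0.256]
    - [0.041, -0.119, 0.256]
    - [0.041, -0.119, 0.256]
    - [0.041, -0.119, 0.256]
  fingers: [-1, -1, -1, -1, -1, -1, -1, -1]

```text
time: 5.9
eef_pos: [0.509, 0.2562, 0.1207]
tcp_rot: [0.809, 0.447, -0.336, 0.182]
force: [0.2, -0.4, 0.1]
width: 1.001
grasp_force: 0.0
```

Request:
step_arm:
  travel:
    - [0, 0, 0.05]
    - [0, 0, 0.1]
    - [0, 0, 0.15]
    - [0, 0, 0.19]
    - [0, 0, 0.22]
    - [0, 0, 0.25]
    - [0, 0, 0.272]
    - [0, 0, 0.272]
  delta_rot:
    - [0, 0, 0]
    - [0, 0, 0]
    - [0, 0, 0]
    - [0, 0, 0]
    - [0, 0, 0]
    - [0, 0, 0]
    - [0, 0, 0]
    - [0, 0, 0]
  fingers: [-1, -1, -1, -1, -1, -1, -1, -1]

```text
time: 6.7
eef_pos: [0.4562, 0.1743, 0.0243]
tcp_rot: [0.809, 0.446, -0.337, 0.182]
force: [0.2, -0.7, -0.4]
width: 0.997
grasp_force: 0.0
```

```bash
python3 log.py; python3 - <<'E'
from plan import *
from h import save,proj
plan(*tool([.459,.179,.030],1.0,-45))
im=save('side','s2');import cv2
u,v=proj('side',[.459,.179,.03]).astype(int)
cv2.imwrite('pics/s2c.png',cv2.resize(cv2.imread('pics/s2.png')[v-60:v+40,u-60:u+60],(720,600),interpolation=3))
E
```

```text
6.7 [ 0.481  0.671  1.251 -0.381  1.912  1.046] [0.4562 0.1743 0.0243] [ 0.8091  0.4458 -0.337   0.1818] [ 0.2 -0.7 -0.4] 0.9968013025361017 0.0
travel [-0.    -0.    -0.004] rot [-0.     0.     0.002] rows>= 0.1 margin 0.68 err 1.1252110354575962e-13 dq/10th 0.0 to [0.457 0.175 0.026]
```

View pics/s2c.png

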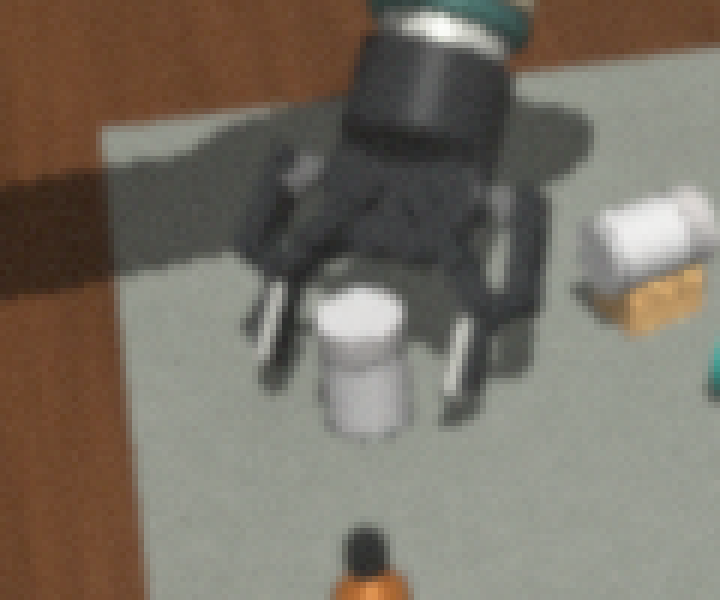

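The side view shows the tin between both pads, centred at about crop (362,365). I'll close on it.

Request:
step_arm:
  travel:
    - [0, 0, 0]
    - [0, 0, 0]
    - [0, 0, 0]
    - [0, 0, 0]
    - [0, 0, 0]
    - [0, 0, 0]
    - [0, 0, 0]
    - [0, 0, 0]
  delta_rot:
    - [0, 0, 0]
    - [0, 0, 0]
    - [0, 0, 0]
    - [0, 0, 0]
    - [0, 0, 0]
    - [0, 0, 0]
    - [0, 0, 0]
    - [0, 0, 0]
  fingers: [1, 1, 1, 1, 1, 1, 1, 1]
  grip_force: 40

```text
time: 7.55
eef_pos: [0.4573, 0.1753, 0.025]
tcp_rot: [0.81, 0.445, -0.336, 0.182]
force: [2.8, 3.3, 5.4]
width: 0.452
grasp_force: 40.6
```

```bash
python3 log.py; python3 - <<'E'
from plan import *
c=np.array([.459,.179,.030]);s=np.array([.5595,-.255,.042]);u=np.array([0,0,1])
a=plan(*tool(c+.12*u,1.0,-45))
b=plan(*tool([.50,0,.19],.55,0),start=a)
d=plan(*tool(s+.07*u,.135,45),start=b)
plan(*tool(s,.135,45),start=d)
print('direct');plan(*tool(s+.10*u,.135,45),start=a)
E
```

```text
7.55 [ 0.481  0.672  1.246 -0.381  1.913  1.047] [0.4573 0.1753 0.025 ] [ 0.8096  0.4454 -0.336   0.1823] [2.8 3.3 5.4] 0.4520654098935393 40.63202440738678
travel [-0.171 -0.002 -0.171] rot [ 0.    -0.     0.002] rows>= 2.4 margin 0.63 err 1.0972889263882733e-12 dq/10th 0.02 to [0.457 0.175 0.146]
travel [-0.23   0.262  0.122] rot [0.056 0.246 0.136] rows>= 6.0 margin 0.68 err 3.481478605781214e-09 dq/10th 0.07 to [0.5   0.    0.184]
travel [-0.157  0.5    0.152] rot [-0.052  0.246  0.125] rows>= 5.9 margin 0.56 err 2.6258792285190088e-08 dq/10th 0.13 to [ 0.564 -0.254  0.108]
travel [-0.099 -0.     0.099] rot [0. 0. 0.] rows>= 1.4 margin 0.48 err 1.780922631589021e-13 dq/10th 0.02 to [ 0.564 -0.254  0.038]
direct
travel [-0.418  0.645  0.441] rot [0.    0.466 0.304] rows>= 11.7 margin 0.57 err 1.6322215107278384e-10 dq/10th 0.24 to [ 0.564 -0.254  0.138]
```

Request:
step_arm:
  travel:
    - [-0.03, 0, -0.03]
    - [-0.08, 0, -0.08]
    - [-0.13, 0, -0.13]
    - [-0.171, 0, -0.171]
    - [-0.171, 0, -0.171]
    - [-0.171, 0, -0.171]
    - [-0.171, 0, -0.171]
    - [-0.171, 0, -0.171]
  delta_rot:
    - [0, 0, 0]
    - [0, 0, 0]
    - [0, 0, 0]
    - [0, 0, 0]
    - [0, 0, 0]
    - [0, 0, 0]
    - [0, 0, 0]
    - [0, 0, 0]
  fingers: [1, 1, 1, 1, 1, 1, 1, 1]

```text
time: 8.35
eef_pos: [0.4568, 0.1744, 0.1438]
tcp_rot: [0.809, 0.445, -0.338, 0.182]
force: [-0.4, -0.2, -1.1]
width: 0.458
grasp_force: 40.3
```

Request:
step_arm:
  travel:
    - [-0.04, 0.045, 0.02]
    - [-0.08, 0.09, 0.04]
    - [-0.12, 0.135, 0.06]
    - [-0.15, 0.175, 0.08]
    - [-0.19, 0.22, 0.1]
    - [-0.23, 0.262, 0.122]
    - [-0.23, 0.262, 0.122]
    - [-0.23, 0.262, 0.122]
  delta_rot:
    - [0.056, 0.246, 0.136]
    - [0.056, 0.246, 0.136]
    - [0.056, 0.246, 0.136]
    - [0.056, 0.246, 0.136]
    - [0.056, 0.246, 0.136]
    - [0.056, 0.246, 0.136]
    - [0.056, 0.246, 0.136]
    - [0.056, 0.246, 0.136]
  fingers: [1, 1, 1, 1, 1, 1, 1, 1]

```text
time: 9.15
eef_pos: [0.5007, -0.0017, 0.1824]
tcp_rot: [0.962, 0.272, -0.002, -0.002]
force: [0.3, 0.1, -1.0]
width: 0.457
grasp_force: 40.5
```

Request:
step_arm:
  travel:
    - [-0.026, 0.083, 0.025]
    - [-0.052, 0.166, 0.05]
    - [-0.08, 0.25, 0.075]
    - [-0.105, 0.333, 0.1]
    - [-0.13, 0.416, 0.125]
    - [-0.157, 0.5, 0.152]
    - [-0.157, 0.5, 0.152]
    - [-0.157, 0.5, 0.152]
  delta_rot:
    - [-0.052, 0.246, 0.125]
    - [-0.052, 0.246, 0.125]
    - [-0.052, 0.246, 0.125]
    - [-0.052, 0.246, 0.125]
    - [-0.052, 0.246, 0.125]
    - [-0.052, 0.246, 0.125]
    - [-0.052, 0.246, 0.125]
    - [-0.052, 0.246, 0.125]
  fingers: [1, 1, 1, 1, 1, 1, 1, 1]

```text
time: 9.95
eef_pos: [0.5654, -0.253, 0.1035]
tcp_rot: [0.923, 0.064, 0.378, -0.029]
force: [0.4, -0.3, -0.6]
width: 0.459
grasp_force: 40.7
```

```bash
python3 log.py; python3 - <<'E'
from plan import *
from h import save,proj
import cv2
s=np.array([.5595,-.255,.042]);u=np.array([0,0,1])
plan(*tool(s+.07*u,.135,45))
plan(*tool(s,.135,45))
for cam in('top','side'):
    save(cam,cam+'3');x,v=proj(cam,s+.03*u).astype(int);x=min(x,450);v=min(v,330)
    cv2.imwrite(f'pics/{cam}3c.png',cv2.resize(cv2.imread(f'pics/{cam}3.png')[v-50:v+50,x-60:x+60],(480,400),interpolation=3))
a=np.hstack([cv2.imread('pics/top3c.png')[:,40:440],cv2.imread('pics/side3c.png')[:,40:440]]);cv2.imwrite('pics/c3.png',a)
E
```

```text
9.95 [-0.713  0.108  1.799  0.795  0.84   0.29 ] [ 0.5654 -0.253   0.1035] [ 0.9231  0.0641  0.378  -0.0294] [ 0.4 -0.3 -0.6] 0.45858629929167705 40.714507699012756
travel [ 0.003  0.002 -0.009] rot [-0.003  0.002  0.   ] rows>= 0.1 margin 0.56 err 2.174577462543681e-11 dq/10th 0.0 to [ 0.564 -0.254  0.108]
travel [-0.095  0.003  0.091] rot [-0.003  0.002  0.   ] rows>= 1.3 margin 0.48 err 1.3307688284669437e-13 dq/10th 0.02 to [ 0.564 -0.254  0.038]
```

View pics/c3.png

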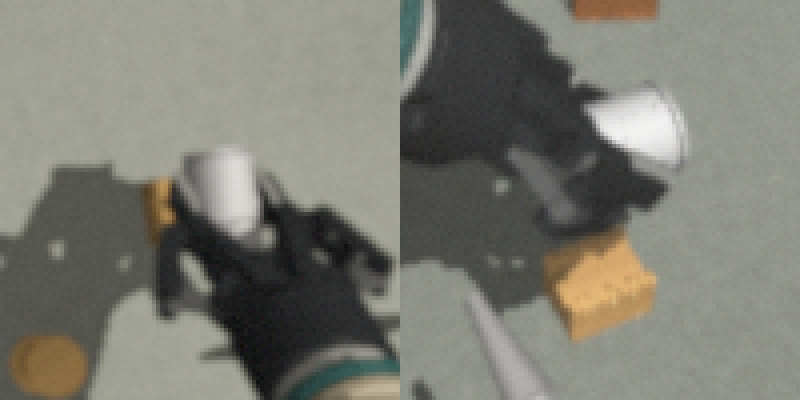

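The tin hangs level over the rest: crop (220,190) from above, (640,130) from the side. The offset from the rest matches perspective, so I lower it.

Request:
step_arm:
  travel:
    - [-0.02, 0.003, 0.02]
    - [-0.04, 0.003, 0.038]
    - [-0.055, 0.003, 0.052]
    - [-0.065, 0.003, 0.061]
    - [-0.073, 0.003, 0.069]
    - [-0.078, 0.003, 0.074]
    - [-0.083, 0.003, 0.079]
    - [-0.083, 0.003, 0.079]
  delta_rot:
    - [0, 0, 0]
    - [-0.003, 0.002, 0]
    - [-0.003, 0.002, 0]
    - [-0.003, 0.002, 0]
    - [-0.003, 0.002, 0]
    - [-0.003, 0.002, 0]
    - [-0.003, 0.002, 0]
    - [-0.003, 0.002, 0]
  fingers: [1, 1, 1, 1, 1, 1, 1, 1]

```text
time: 10.85
eef_pos: [0.5643, -0.256, 0.0487]
tcp_rot: [0.921, 0.062, 0.383, -0.023]
force: [0.4, 0.4, -1.2]
width: 0.457
grasp_force: 40.7
```

Request:
step_arm:
  travel:
    - [-0.002, 0, 0.002]
    - [-0.004, 0, 0.004]
    - [-0.006, 0, 0.006]
    - [-0.008, 0, 0.008]
    - [-0.01, 0, 0.01]
    - [-0.01, 0, 0.01]
    - [-0.01, 0, 0.01]
    - [-0.01, 0, 0.01]
  delta_rot:
    - [0, 0, 0]
    - [0, 0, 0]
    - [0, 0, 0]
    - [0, 0, 0]
    - [0, 0, 0]
    - [0, 0, 0]
    - [0, 0, 0]
    - [0, 0, 0]
  fingers: [1, 1, 1, 1, 1, 1, 1, 1]

```text
time: 11.65
eef_pos: [0.5644, -0.2561, 0.042]
tcp_rot: [0.921, 0.062, 0.383, -0.023]
force: [-0.3, -0.2, -0.2]
width: 0.459
grasp_force: 40.7
```

```bash
python3 log.py; cat > view.py <<'E'
from h import *
import sys
# view.py name x y z half
n=sys.argv[1];X=list(map(float,sys.argv[2:5]));hf=int(sys.argv[5]);o=[]
for cam in('top','side'):
    im=save(cam,n+cam)[:,:,::-1];x,v=proj(cam,X).astype(int);x=np.clip(x,hf,512-hf);v=np.clip(v,hf,384-hf)
    o.append(cv2.resize(im[v-hf:v+hf,x-hf:x+hf],(400,400),interpolation=3));print(cam,x-hf,v-hf,200/hf)
cv2.imwrite(f'pics/{n}.png',np.hstack(o))
E
python3 view.py d4 .56 -.255 .04 40
```

```text
11.65 [-0.718  0.216  1.83   0.911  0.736  0.13 ] [ 0.5644 -0.2561  0.042 ] [ 0.9212  0.0619  0.3834 -0.0232] [-0.3 -0.2 -0.2] 0.45851549573066896 40.71470260620117
top 359 175 5.0
side 239 284 5.0
```

View pics/d4.png

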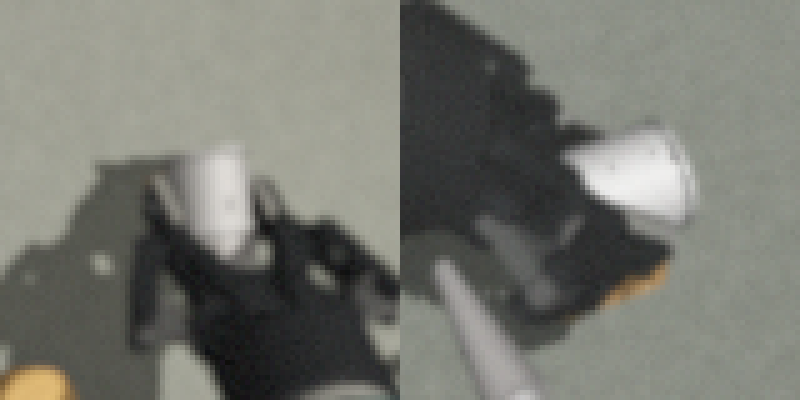

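Request:
step_arm:
  travel:
    - [-0.001, 0, 0.001]
    - [-0.002, 0, 0.002]
    - [-0.003, 0, 0.003]
    - [-0.004, 0, 0.004]
    - [-0.005, 0, 0.005]
    - [-0.006, 0, 0.006]
    - [-0.006, 0, 0.006]
    - [-0.006, 0, 0.006]
  delta_rot:
    - [0, 0, 0]
    - [0, 0, 0]
    - [0, 0, 0]
    - [0, 0, 0]
    - [0, 0, 0]
    - [0, 0, 0]
    - [0, 0, 0]
    - [0, 0, 0]
  fingers: [1, 1, 1, 1, 1, 1, 1, 1]

```text
time: 12.55
eef_pos: [0.5648, -0.2561, 0.039]
tcp_rot: [0.921, 0.062, 0.384, -0.023]
force: [-7.3, 3.0, 8.6]
width: 0.457
grasp_force: 42.2
```

Request:
step_arm:
  travel:
    - [0, 0, 0]
    - [0, 0, 0]
    - [0, 0, 0]
    - [0, 0, 0]
    - [0, 0, 0]
    - [0, 0, 0]
    - [0, 0, 0]
    - [0, 0, 0]
  delta_rot:
    - [0, 0, 0]
    - [0, 0, 0]
    - [0, 0, 0]
    - [0, 0, 0]
    - [0, 0, 0]
    - [0, 0, 0]
    - [0, 0, 0]
    - [0, 0, 0]
  fingers: [0, -0.2, -0.4, -0.6, -1, -1, -1, -1]

```text
time: 13.35
eef_pos: [0.5644, -0.2561, 0.0377]
tcp_rot: [0.921, 0.062, 0.383, -0.023]
force: [-0.6, -0.3, -0.0]
width: 1.002
grasp_force: 0.0
```

Request:
step_arm:
  travel:
    - [0, 0, -0.04]
    - [0, 0, -0.1]
    - [0, 0, -0.18]
    - [0, 0, -0.26]
    - [0, 0, -0.34]
    - [0, 0, -0.36]
    - [0, 0, -0.36]
    - [0, 0, -0.36]
  delta_rot:
    - [0, 0, 0]
    - [0, 0, 0]
    - [0, 0, 0]
    - [0, 0, 0]
    - [0, 0, 0]
    - [0, 0, 0]
    - [0, 0, 0]
    - [0, 0, 0]
  fingers: [-1, -1, -1, -1, -1, -1, -1, -1]

```text
time: 14.15
eef_pos: [0.4379, -0.272, 0.1635]
tcp_rot: [0.921, 0.062, 0.383, -0.024]
force: [0.1, 0.0, -0.4]
width: 0.999
grasp_force: 0.0
```

```bash
python3 log.py; cat > e.py <<'E'
from fit import *
np.set_printoptions(precision=4,suppress=True)
for c in('top','side'): save(c,'e_'+c)
def get(k,ts,p0,z,tol):
    ms={}
    for c in('top','side'):
        m=np.zeros((384,512),bool)
        for t in ts: m|=near(c,t,[p0[0],p0[1],z],tol)
        ms[c]=m
    print(k,[int(m.sum()) for m in ms.values()])
    for sel in (['top'],['side'],['top','side']):
        d={c:ms[c] for c in sel if ms[c].sum()>0}
        if len(d)==len(sel): print('  ',sel,*fit(d,k,p0,(0,1,2)))
get('tin',['standing_tin','lying_tin'],[.5595,-.255,.135],.0417,12)
get('tin',['lying_tin'],[.609,.2315,.32],.0417,12)
get('pile',['second_tin','base_right','base_middle','base_left','tray'],[.6475,-.0145,-.255],.035,24)
E
python3 e.py; python3 - <<'E'
from plan import *
c=np.array([.5605,-.255,.045])
a=plan(*tool(c+[0,0,.10],.135+np.pi/2,0,ahead=0))
a=plan(*tool(c+[0,0,.10],.135-np.pi/2,0,ahead=0))
E
```

```text
14.15 [-0.964 -0.23   1.992  0.784  1.099  0.203] [ 0.4379 -0.272   0.1635] [ 0.9214  0.0617  0.383  -0.0237] [ 0.1  0.  -0.4] 0.9988412510548966 0.0
tin [0, 772]
   ['side'] [ 0.5597 -0.2542  0.1193] 0.07289444275119375
tin [374, 284]
   ['top'] [0.6089 0.2308 0.3717] 0.06292335115864528
   ['side'] [0.6078 0.235  0.2706] 0.11054957194145265
   ['top', 'side'] [0.6084 0.2317 0.3513] 0.25182491615309976
pile [742, 1003]
   ['top'] [ 0.6474 -0.014  -0.2384] 0.7330479361555943
   ['side'] [ 0.6517  0.0022 -0.2903] 0.27021680057865616
   ['top', 'side'] [ 0.6475 -0.0113 -0.253 ] 1.0419681181601856
travel [ 0.147 -0.002  0.204] rot [ 0.198 -0.195 -0.472] rows>= 11.5 margin 0.46 err 2.4436541679051516e-10 dq/10th 0.09 to [ 0.56  -0.255  0.145]
travel [ 0.147 -0.002  0.204] rot [-0.195 -0.198  0.471] rows>= 11.5 margin 0.39 err 2.7560356219424877e-10 dq/10th 0.29 to [ 0.56  -0.255  0.145]
```

Request:
step_arm:
  travel:
    - [0.0, 0, 0.0]
    - [0.02, 0, 0.03]
    - [0.04, 0, 0.06]
    - [0.06, 0, 0.09]
    - [0.08, 0, 0.12]
    - [0.1, 0, 0.15]
    - [0.12, 0, 0.18]
    - [0.147, -0.002, 0.204]
  delta_rot:
    - [0.198, -0.195, -0.472]
    - [0.198, -0.195, -0.472]
    - [0.198, -0.195, -0.472]
    - [0.198, -0.195, -0.472]
    - [0.198, -0.195, -0.472]
    - [0.198, -0.195, -0.472]
    - [0.198, -0.195, -0.472]
    - [0.198, -0.195, -0.472]
  fingers: [-1, -1, -1, -1, -1, -1, -1, -1]

```text
time: 15.85
eef_pos: [0.5611, -0.2551, 0.1439]
tcp_rot: [0.801, 0.584, 0.128, -0.009]
force: [0.0, -0.9, -0.2]
width: 0.998
grasp_force: 0.0
```

```bash
python3 log.py; python3 - <<'E'
from plan import *
plan(*tool([.5597,-.2545,.12],.128+np.pi/2,0,ahead=0))
E
```

```text
15.85 [-0.593  0.294  1.351  0.25   1.429 -0.309] [ 0.5611 -0.2551  0.1439] [ 0.8013  0.5843  0.1281 -0.0087] [ 0.  -0.9 -0.2] 0.9979214791171711 0.0
travel [-0.01  -0.01   0.046] rot [ 0.058 -0.059 -0.139] rows>= 3.4 margin 1.03 err 5.1446347182348965e-14 dq/10th 0.03 to [ 0.56  -0.254  0.12 ]
```

Request:
step_arm:
  travel:
    - [-0.01, -0.01, 0.046]
    - [-0.01, -0.01, 0.046]
    - [-0.01, -0.01, 0.046]
    - [-0.01, -0.01, 0.046]
    - [-0.01, -0.01, 0.046]
    - [-0.01, -0.01, 0.046]
    - [-0.01, -0.01, 0.046]
    - [-0.01, -0.01, 0.046]
  delta_rot:
    - [0.058, -0.059, -0.139]
    - [0.058, -0.059, -0.139]
    - [0.058, -0.059, -0.139]
    - [0.058, -0.059, -0.139]
    - [0.058, -0.059, -0.139]
    - [0.058, -0.059, -0.139]
    - [0.058, -0.059, -0.139]
    - [0.058, -0.059, -0.139]
  fingers: [-1, -1, -1, -1, -1, -1, -1, -1]

```text
time: 16.65
eef_pos: [0.5589, -0.2547, 0.1208]
tcp_rot: [0.663, 0.749, 0.002, 0.001]
force: [-0.2, -0.6, -0.1]
width: 1.001
grasp_force: 0.0
```

```bash
python3 log.py; python3 - <<'E'
from plan import *
plan(*tool([.5597,-.2545,.0425],.128+np.pi/2,0,ahead=0))
E
```

```text
16.65 [-0.489  0.368  1.289  0.003  1.482 -0.611] [ 0.5589 -0.2547  0.1208] [0.6627 0.7489 0.0016 0.0011] [-0.2 -0.6 -0.1] 1.00126388207699 0.0
travel [0.    0.001 0.157] rot [ 0.001 -0.    -0.002] rows>= 1.6 margin 1.02 err 2.5411902929281198e-08 dq/10th 0.01 to [ 0.56  -0.254  0.042]
```

Request:
step_arm:
  travel:
    - [0, 0.001, 0.03]
    - [0, 0.001, 0.06]
    - [0, 0.001, 0.09]
    - [0, 0.001, 0.115]
    - [0, 0.001, 0.135]
    - [0, 0.001, 0.15]
    - [0, 0.001, 0.157]
    - [0, 0.001, 0.157]
  delta_rot:
    - [0, 0, 0]
    - [0, 0, 0]
    - [0, 0, 0]
    - [0, 0, 0]
    - [0, 0, 0]
    - [0, 0, 0]
    - [0, 0, 0]
    - [0, 0, 0]
  fingers: [-1, -1, -1, -1, -1, -1, -1, -1]

```text
time: 17.45
eef_pos: [0.5598, -0.2541, 0.0419]
tcp_rot: [0.662, 0.749, 0.001, 0.001]
force: [0.1, 0.6, -0.4]
width: 0.995
grasp_force: 0.0
```

Request:
step_arm:
  travel:
    - [0, 0, 0]
    - [0, 0, 0]
    - [0, 0, 0]
    - [0, 0, 0]
    - [0, 0, 0]
    - [0, 0, 0]
    - [0, 0, 0]
    - [0, 0, 0]
  delta_rot:
    - [0, 0, 0]
    - [0, 0, 0]
    - [0, 0, 0]
    - [0, 0, 0]
    - [0, 0, 0]
    - [0, 0, 0]
    - [0, 0, 0]
    - [0, 0, 0]
  fingers: [-0.5, -0.4, -0.2, 0, 1, 1, 1, 1]
  grip_force: 30

```text
time: 18.25
eef_pos: [0.5604, -0.2545, 0.0431]
tcp_rot: [0.662, 0.749, 0.002, 0.002]
force: [-0.0, 0.9, 6.1]
width: 0.694
grasp_force: 32.4
```

```bash
python3 log.py;
```

```text
18.25 [-0.487  0.45   1.347  0.002  1.34  -0.611] [ 0.5604 -0.2545  0.0431] [0.6621 0.7494 0.0016 0.0019] [-0.   0.9  6.1] 0.6943480729950069 32.37825930118561
```

```bash
cat > g.py <<'E'
from fit import *
np.set_printoptions(precision=4,suppress=True)
p0=[.6475,-.0135,-.25]
ms={}
for c in('top','side'):
    im=cv2.imread(f'pics/{c}0.png');hsv=cv2.cvtColor(im,cv2.COLOR_BGR2HSV).astype(int)
    q=proj(c,[p0[0],p0[1],.04]).astype(int);mat=np.median(hsv[q[1]-60:q[1]+60,q[0]-60:q[0]+60].reshape(-1,3),axis=0)
    print(c,mat)
    orange=(hsv[...,0]<20)&(hsv[...,1]>90)
    white=(hsv[...,1]<mat[1]-9)&(hsv[...,2]>60)
    m=(orange|white).astype(np.uint8)
    m=cv2.morphologyEx(m,cv2.MORPH_CLOSE,np.ones((5,5)))
    n,l,s,ce=cv2.connectedComponentsWithStats(m);
    k=[i for i in range(1,n) if s[i,4]>60 and np.hypot(*(ce[i]-q))<30]
    ms[c]=np.isin(l,k);print([s[i] for i in k])
for sel in (['top'],['side'],['top','side']):
    p,f=fit({c:ms[c] for c in sel},'pile',p0);print(sel,p,f)
o=[]
for c in('top','side'):
    im=cv2.imread(f'pics/{c}0.png');q=proj(c,[p[0],p[1],.04]).astype(int);b=cv2.resize(im[q[1]-40:q[1]+40,q[0]-40:q[0]+40],(400,400),interpolation=3)
    for M,col in((render(c,shape('pile'),p,(q[0]-40,q[1]-40,80,80)),(0,0,255)),(ms[c][q[1]-40:q[1]+40,q[0]-40:q[0]+40].astype(float),(0,255,0))):
        cs,_=cv2.findContours((cv2.resize(M,(400,400))>.5).astype(np.uint8),0,2);cv2.drawContours(b,cs,-1,col,1)
    o.append(b)
cv2.imwrite('pics/g.png',np.hstack(o))
E
python3 g.py
```

```text
top [ 33.  20. 150.]
[array([280, 166,  54,  32, 920], dtype=int32)]
side [ 41.  17. 154.]
[array([ 266,  217,   30,   51, 1269], dtype=int32)]
['top'] [ 0.6452 -0.0145 -0.2203] 0.4041091219096334
['side'] [ 0.6472 -0.0122 -0.2529] 0.05534696147962731
['top', 'side'] [ 0.6461 -0.0146 -0.2488] 0.4769246044942114
```

View pics/g.png

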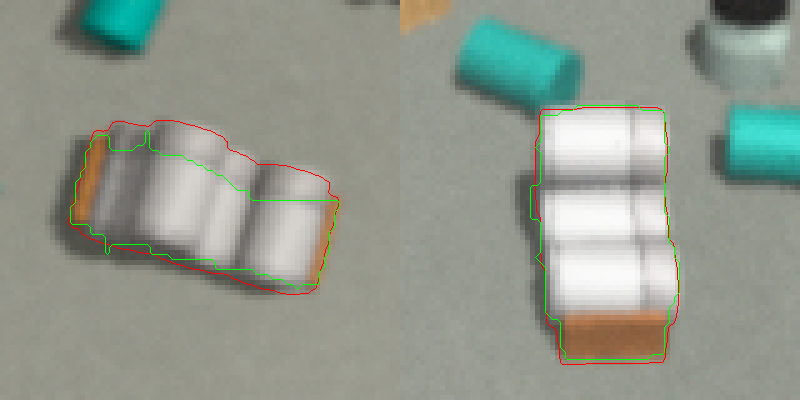

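The side overlay matches the pile outline, and the network top fit agrees, so I take the tray pose as (0.6473, −0.0135, −0.25). From above, the green threshold mask just clips the far ends of the tins.

```bash
python3 - <<'E'
from plan import *
a=plan(*tool([.5604,-.2545,.15],.128+np.pi/2,0,ahead=0))
b=plan(*tool([.6418,-.035,.15],-.25+np.pi/2,0,ahead=0),start=a)
plan(*tool([.6418,-.035,.065],-.25+np.pi/2,0,ahead=0),start=b)
E
```

```text
travel [-0.     0.001 -0.214] rot [ 0.002  0.    -0.001] rows>= 2.1 margin 1.03 err 8.766075950501524e-08 dq/10th 0.02 to [ 0.56  -0.254  0.15 ]
travel [0.415 0.218 0.   ] rot [0.   0.   0.12] rows>= 4.7 margin 1.03 err 2.1246271408870143e-10 dq/10th 0.08 to [ 0.642 -0.035  0.15 ]
travel [0.   0.   0.17] rot [0. 0. 0.] rows>= 1.7 margin 1.04 err 4.425435479932141e-08 dq/10th 0.02 to [ 0.642 -0.035  0.065]
```

Request:
step_arm:
  travel:
    - [0, 0, -0.02]
    - [0, 0, -0.06]
    - [0, 0, -0.1]
    - [0, 0, -0.15]
    - [0, 0, -0.19]
    - [0, 0, -0.214]
    - [0, 0, -0.214]
    - [0, 0, -0.214]
  delta_rot:
    - [0, 0, 0]
    - [0, 0, 0]
    - [0, 0, 0]
    - [0, 0, 0]
    - [0, 0, 0]
    - [0, 0, 0]
    - [0, 0, 0]
    - [0, 0, 0]
  fingers: [1, 1, 1, 1, 1, 1, 1, 1]

```text
time: 19.05
eef_pos: [0.5592, -0.254, 0.1482]
tcp_rot: [0.662, 0.749, 0.001, 0.0]
force: [0.1, 0.0, -1.5]
width: 0.695
grasp_force: 32.6
```

```bash
python3 log.py; python3 - <<'E'
from plan import *
b=plan(*tool([.6418,-.035,.15],-.25+np.pi/2,0,ahead=0))
E
```

```text
19.05 [-0.488  0.348  1.257  0.002  1.535 -0.611] [ 0.5592 -0.254   0.1482] [6.621e-01 7.494e-01 1.200e-03 4.000e-04] [ 0.1  0.  -1.5] 0.695002917211841 32.649664878845215
travel [ 0.414  0.218 -0.003] rot [ 0.001 -0.     0.119] rows>= 4.7 margin 1.03 err 2.5924773439101045e-10 dq/10th 0.08 to [ 0.642 -0.035  0.15 ]
```

Request:
step_arm:
  travel:
    - [0.04, 0.02, 0]
    - [0.11, 0.06, 0]
    - [0.19, 0.1, 0]
    - [0.27, 0.14, 0]
    - [0.34, 0.18, 0]
    - [0.39, 0.205, -0.002]
    - [0.414, 0.218, -0.003]
    - [0.414, 0.218, -0.003]
  delta_rot:
    - [0, 0, 0.02]
    - [0, 0, 0.04]
    - [0, 0, 0.06]
    - [0, 0, 0.08]
    - [0, 0, 0.1]
    - [0.001, 0, 0.119]
    - [0.001, 0, 0.119]
    - [0.001, 0, 0.119]
  fingers: [1, 1, 1, 1, 1, 1, 1, 1]

```text
time: 19.85
eef_pos: [0.642, -0.0342, 0.1497]
tcp_rot: [0.789, 0.615, -0.0, -0.001]
force: [-0.8, -0.4, -0.3]
width: 0.699
grasp_force: 32.7
```

```bash
python3 log.py; cat > f.py <<'E'
from fit import *
import fit
np.set_printoptions(precision=4,suppress=True)
from plan import *
o=env.get_obs();p=o['eef_pos']
b=plan(*tool([.6418,-.035,.068],-.25+np.pi/2,0,ahead=0))
old=fit.shape
z=float(p[2])-.0014
fit.shape=lambda n:[cyl([0,0,z],[1,0,0])] if n=='held' else old(n)
for c in('top','side'):
    snapshot(c);m=np.zeros((384,512),bool)
    for t in('standing_tin','lying_tin'): m|=near(c,t,[p[0],p[1],z],10)
    if m.sum():print(c,m.sum(),*fit.fit({c:m},'held',[p[0],p[1],-.25]))
E
python3 f.py
```

```text
19.85 [-1.110e-01  4.300e-01  1.150e+00  1.000e-03  1.563e+00  1.360e-01] [ 0.642  -0.0342  0.1497] [ 7.887e-01  6.147e-01 -3.000e-04 -9.000e-04] [-0.8 -0.4 -0.3] 0.6994914270859571 32.681429386138916
travel [-0.002  0.     0.163] rot [-0.001 -0.     0.001] rows>= 1.6 margin 1.04 err 5.4873201433050953e-08 dq/10th 0.02 to [ 0.642 -0.035  0.068]
side 456 [ 0.6424 -0.0339 -0.3353] 0.09370485036119712
```

Request:
step_arm:
  travel:
    - [-0.002, 0, 0.04]
    - [-0.002, 0, 0.08]
    - [-0.002, 0, 0.11]
    - [-0.002, 0, 0.13]
    - [-0.002, 0, 0.145]
    - [-0.002, 0, 0.155]
    - [-0.002, 0, 0.161]
    - [-0.002, 0, 0.163]
  delta_rot:
    - [0, 0, 0]
    - [0, 0, 0]
    - [0, 0, 0]
    - [0, 0, 0]
    - [0, 0, 0]
    - [0, 0, 0]
    - [0, 0, 0]
    - [0, 0, 0]
  fingers: [1, 1, 1, 1, 1, 1, 1, 1]

```text
time: 20.95
eef_pos: [0.6422, -0.0363, 0.0699]
tcp_rot: [0.79, 0.613, 0.001, 0.0]
force: [0.3, -0.6, -1.9]
width: 0.694
grasp_force: 32.7
```

Request:
step_arm:
  travel:
    - [0, 0, 0.001]
    - [0, 0, 0.002]
    - [0, 0, 0.003]
    - [0, 0, 0.004]
    - [0, 0, 0.005]
    - [0, 0, 0.006]
    - [0, 0, 0.006]
    - [0, 0, 0.006]
  delta_rot:
    - [0, 0, 0]
    - [0, 0, 0]
    - [0, 0, 0]
    - [0, 0, 0]
    - [0, 0, 0]
    - [0, 0, 0]
    - [0, 0, 0]
    - [0, 0, 0]
  fingers: [1, 1, 1, 1, 1, 1, 1, 1]

```text
time: 21.75
eef_pos: [0.642, -0.0363, 0.0667]
tcp_rot: [0.79, 0.613, 0.0, -0.0]
force: [0.2, -0.6, -0.6]
width: 0.699
grasp_force: 32.7
```

Request:
step_arm:
  travel:
    - [0, 0, 0.001]
    - [0, 0, 0.002]
    - [0, 0, 0.003]
    - [0, 0, 0.004]
    - [0, 0, 0.005]
    - [0, 0, 0.005]
    - [0, 0, 0.005]
    - [0, 0, 0.005]
  delta_rot:
    - [0, 0, 0]
    - [0, 0, 0]
    - [0, 0, 0]
    - [0, 0, 0]
    - [0, 0, 0]
    - [0, 0, 0]
    - [0, 0, 0]
    - [0, 0, 0]
  fingers: [1, 1, 1, 1, 1, 1, 1, 1]

```text
time: 22.55
eef_pos: [0.642, -0.0364, 0.0643]
tcp_rot: [0.79, 0.613, 0.0, -0.0]
force: [0.6, 0.9, -1.6]
width: 0.699
grasp_force: 32.7
```

Request:
step_arm:
  travel:
    - [0, 0, 0.001]
    - [0, 0, 0.002]
    - [0, 0, 0.003]
    - [0, 0, 0.003]
    - [0, 0, 0.003]
    - [0, 0, 0.003]
    - [0, 0, 0.003]
    - [0, 0, 0.003]
  delta_rot:
    - [0, 0, 0]
    - [0, 0, 0]
    - [0, 0, 0]
    - [0, 0, 0]
    - [0, 0, 0]
    - [0, 0, 0]
    - [0, 0, 0]
    - [0, 0, 0]
  fingers: [1, 1, 1, 1, 1, 1, 1, 1]

```text
time: 23.35
eef_pos: [0.6423, -0.0361, 0.0634]
tcp_rot: [0.79, 0.613, 0.001, 0.0]
force: [-1.5, 1.7, 5.9]
width: 0.694
grasp_force: 33.3
```

Request:
step_arm:
  travel:
    - [0, 0, 0]
    - [0, 0, 0]
    - [0, 0, 0]
    - [0, 0, 0]
    - [0, 0, 0]
    - [0, 0, 0]
    - [0, 0, 0]
    - [0, 0, 0]
  delta_rot:
    - [0, 0, 0]
    - [0, 0, 0]
    - [0, 0, 0]
    - [0, 0, 0]
    - [0, 0, 0]
    - [0, 0, 0]
    - [0, 0, 0]
    - [0, 0, 0]
  fingers: [-0.4, -0.5, -0.6, -0.7, -0.8, -1, -1, -1]

```text
time: 24.15
eef_pos: [0.642, -0.0364, 0.0627]
tcp_rot: [0.79, 0.613, 0.0, -0.0]
force: [-0.1, 0.3, -0.6]
width: 0.999
grasp_force: 0.0
```

Request:
step_arm:
  travel:
    - [0, 0, -0.02]
    - [0, 0, -0.06]
    - [0, 0, -0.12]
    - [0, 0, -0.18]
    - [0, 0, -0.24]
    - [0, 0, -0.26]
    - [0, 0, -0.26]
    - [0, 0, -0.26]
  delta_rot:
    - [0, 0, 0]
    - [0, 0, 0]
    - [0, 0, 0]
    - [0, 0, 0]
    - [0, 0, 0]
    - [0, 0, 0]
    - [0, 0, 0]
    - [0, 0, 0]
  fingers: [-1, -1, -1, -1, -1, -1, -1, -1]

```text
time: 24.95
eef_pos: [0.6415, -0.0364, 0.1911]
tcp_rot: [0.79, 0.613, -0.0, -0.001]
force: [0.4, -0.3, -1.0]
width: 0.997
grasp_force: 0.0
```

```bash
python3 log.py; python3 - <<'E'
from plan import *
a=plan(*tool([.609,.2325,.15],.33+np.pi/2,0,ahead=0))
plan(*tool([.609,.2325,.043],.33+np.pi/2,0,ahead=0),start=a)
E
```

```text
24.95 [-1.140e-01  4.070e-01  1.097e+00  1.000e-03  1.639e+00  1.360e-01] [ 0.6415 -0.0364  0.1911] [ 7.899e-01  6.132e-01 -3.000e-04 -9.000e-04] [ 0.4 -0.3 -1. ] 0.997364055322854 0.0
travel [ 0.505 -0.196  0.083] rot [-0.001 -0.    -0.185] rows>= 5.5 margin 1.0 err 2.25749308135903e-10 dq/10th 0.04 to [0.609 0.232 0.15 ]
travel [0.    0.    0.214] rot [0. 0. 0.] rows>= 2.1 margin 1.01 err 2.0457002707107243e-08 dq/10th 0.02 to [0.609 0.232 0.043]
```

Now to above the lying tin, then check the pile and that tin.

Request:
step_arm:
  travel:
    - [0.05, -0.02, 0.01]
    - [0.14, -0.05, 0.02]
    - [0.23, -0.09, 0.04]
    - [0.32, -0.12, 0.05]
    - [0.41, -0.16, 0.07]
    - [0.47, -0.18, 0.08]
    - [0.505, -0.196, 0.083]
    - [0.505, -0.196, 0.083]
  delta_rot:
    - [-0.001, 0, -0.03]
    - [-0.001, 0, -0.06]
    - [-0.001, 0, -0.09]
    - [-0.001, 0, -0.12]
    - [-0.001, 0, -0.15]
    - [-0.001, 0, -0.185]
    - [-0.001, 0, -0.185]
    - [-0.001, 0, -0.185]
  fingers: [-1, -1, -1, -1, -1, -1, -1, -1]

```text
time: 25.75
eef_pos: [0.6083, 0.2344, 0.1493]
tcp_rot: [0.581, 0.814, 0.0, 0.0]
force: [-0.1, -0.1, 0.3]
width: 0.998
grasp_force: 0.0
```

```bash
python3 log.py; cat > k.py <<'E'
from fit import *
import fit,sys
np.set_printoptions(precision=4,suppress=True)
name=sys.argv[1];old=fit.shape
def sh(n):
    if n=='full': return old('pile')+old('gap')
    if n=='six': return old('pile')+old('gap')+old('tintop')
    return old(n)
fit.shape=sh
p0=[.6473,-.0135,-.25];o=[]
for c in('top','side'):
    im=save(c,name+c)[:,:,::-1].copy();q=proj(c,[p0[0],p0[1],.04]).astype(int);roi=(q[0]-40,q[1]-40,80,80)
    b=cv2.resize(im[q[1]-40:q[1]+40,q[0]-40:q[0]+40],(400,400),interpolation=3)
    for P in sh(sys.argv[2]):
        M=render(c,[P],p0,roi);cs,_=cv2.findContours((cv2.resize(M,(400,400))>.5).astype(np.uint8),0,2);cv2.drawContours(b,cs,-1,(0,0,255),1)
    o.append(b)
    if c=='side':
        hsv=cv2.cvtColor(im,cv2.COLOR_BGR2HSV).astype(int)
        m=(((hsv[...,0]<20)&(hsv[...,1]>90))|((hsv[...,1]<8)&(hsv[...,2]>60))).astype(np.uint8);m=cv2.morphologyEx(m,cv2.MORPH_CLOSE,np.ones((5,5)))
        n,l,s,ce=cv2.connectedComponentsWithStats(m);k=[i for i in range(1,n) if s[i,4]>60 and np.hypot(*(ce[i]-q))<30]
        print(c,*fit.fit({c:np.isin(l,k)},sys.argv[2],p0))
cv2.imwrite(f'pics/{name}.png',np.hstack(o))
E
python3 k.py k1 full
python3 - <<'E'
from fit import *
for t in('standing_tin','second_tin','lying_tin'):
  for c in('top','side'):
    for r in spotter.mark_of(c,t)[:2]: print(t,c,round(r['score'],2),back(c,r['at'],.0605 if t!='lying_tin' else .0417)[:2].round(4))
E
```

```text
25.75 [ 0.311  0.454  1.12   0.     1.567 -0.02 ] [0.6083 0.2344 0.1493] [5.811e-01 8.139e-01 2.000e-04 1.000e-04] [-0.1 -0.1  0.3] 0.998030344447186 0.0
side [ 0.6467 -0.0125 -0.2465] 0.06125284570757141
standing_tin top 0.67 [ 0.646  -0.0309]
standing_tin side 0.57 [ 0.6464 -0.0348]
second_tin top 0.63 [0.6495 0.    ]
second_tin side 0.78 [ 0.6438 -0.0037]
lying_tin top 0.49 [0.6103 0.2281]
lying_tin side 0.74 [0.6137 0.2452]
```

View pics/k1.png

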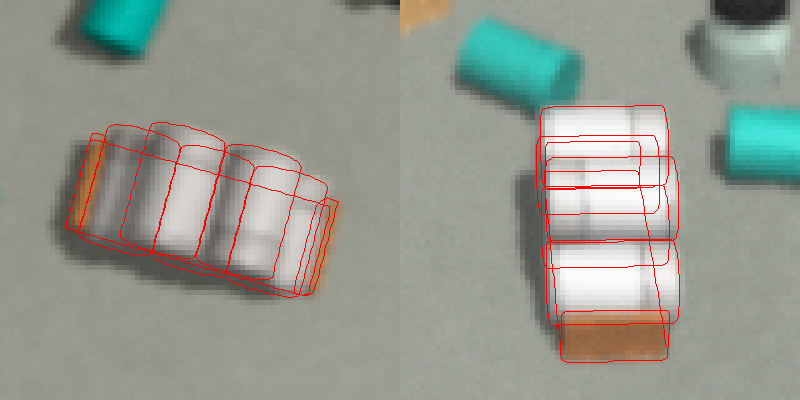

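The red model outlines show the gap tin seated in line at about crop (245,215) from above, with the rest of the pile unmoved. I descend on the lying tin next.

Request:
step_arm:
  travel:
    - [0, 0, 0.04]
    - [0, 0, 0.08]
    - [0, 0, 0.12]
    - [0, 0, 0.15]
    - [0, 0, 0.18]
    - [0, 0, 0.2]
    - [0, 0, 0.213]
    - [0, 0, 0.213]
  delta_rot:
    - [0, 0, 0]
    - [0, 0, 0]
    - [0, 0, 0]
    - [0, 0, 0]
    - [0, 0, 0]
    - [0, 0, 0]
    - [0, 0, 0]
    - [0, 0, 0]
  fingers: [-1, -1, -1, -1, -1, -1, -1, -1]

```text
time: 26.95
eef_pos: [0.6097, 0.2325, 0.0441]
tcp_rot: [0.581, 0.814, 0.001, 0.001]
force: [0.1, -0.3, -0.5]
width: 1.003
grasp_force: 0.0
```

Request:
step_arm:
  travel:
    - [0, 0, 0]
    - [0, 0, 0]
    - [0, 0, 0]
    - [0, 0, 0]
    - [0, 0, 0]
    - [0, 0, 0]
    - [0, 0, 0]
    - [0, 0, 0]
  delta_rot:
    - [0, 0, 0]
    - [0, 0, 0]
    - [0, 0, 0]
    - [0, 0, 0]
    - [0, 0, 0]
    - [0, 0, 0]
    - [0, 0, 0]
    - [0, 0, 0]
  fingers: [-0.5, -0.4, -0.2, 0, 1, 1, 1, 1]

```text
time: 27.75
eef_pos: [0.6105, 0.2328, 0.0461]
tcp_rot: [0.581, 0.814, 0.002, 0.002]
force: [-1.8, -0.5, 5.9]
width: 0.7
grasp_force: 32.4
```

Request:
step_arm:
  travel:
    - [0, 0, -0.02]
    - [0, 0, -0.06]
    - [0, 0, -0.12]
    - [0, 0, -0.18]
    - [0, 0, -0.24]
    - [0, 0, -0.27]
    - [0, 0, -0.28]
    - [0, 0, -0.28]
  delta_rot:
    - [0, 0, 0]
    - [0, 0, 0]
    - [0, 0, 0]
    - [0, 0, 0]
    - [0, 0, 0]
    - [0, 0, 0]
    - [0, 0, 0]
    - [0, 0, 0]
  fingers: [1, 1, 1, 1, 1, 1, 1, 1]

```text
time: 28.55
eef_pos: [0.6094, 0.2324, 0.1844]
tcp_rot: [0.581, 0.814, 0.001, 0.001]
force: [0.1, -0.9, -1.7]
width: 0.696
grasp_force: 32.9
```

```bash
python3 log.py; cat > f2.py <<'E'
from fit import *
import fit
np.set_printoptions(precision=4,suppress=True)
from plan import *
p=env.get_obs()['eef_pos']
plan(*tool([.647,-.013,.18],-.25+np.pi/2,0,ahead=0))
plan(*tool([.647,-.013,.103],-.25+np.pi/2,0,ahead=0))
old=fit.shape
z=float(p[2])
fit.shape=lambda n:[cyl([0,0,z],[1,0,0])] if n=='held' else old(n)
yaw=np.arctan2(*Ro.from_quat(env.get_obs()['tcp_rot']).apply([0,1,0])[[1,0]]);print('yaw',yaw)
for c in('top','side'):
    snapshot(c);m=np.zeros((384,512),bool)
    for t in('standing_tin','lying_tin'): m|=near(c,t,[p[0],p[1],z],10)
    if m.sum():print(c,m.sum(),*fit.fit({c:m},'held',[p[0],p[1],yaw],(0,1)))
E
python3 f2.py
```

```text
28.55 [ 0.308  0.434  1.075 -0.     1.629 -0.023] [0.6094 0.2324 0.1844] [0.5811 0.8139 0.0012 0.0011] [ 0.1 -0.9 -1.7] 0.6962164800154608 32.85772383213043
travel [-0.489 -0.088  0.009] rot [ 0.001 -0.     0.185] rows>= 5.0 margin 0.97 err 7.735867502134397e-11 dq/10th 0.04 to [ 0.647 -0.013  0.18 ]
travel [-0.489 -0.089  0.163] rot [ 0.001 -0.     0.185] rows>= 5.2 margin 0.98 err 1.9697770116400279e-10 dq/10th 0.04 to [ 0.647 -0.013  0.103]
yaw 0.3307094775852545
side 310 [0.6077 0.2238 0.3307] 0.22423782416192284
```

Request:
step_arm:
  travel:
    - [-0.05, -0.01, 0]
    - [-0.14, -0.025, 0]
    - [-0.23, -0.04, 0]
    - [-0.32, -0.06, 0]
    - [-0.4, -0.07, 0.005]
    - [-0.46, -0.08, 0.009]
    - [-0.489, -0.088, 0.009]
    - [-0.489, -0.088, 0.009]
  delta_rot:
    - [0.001, 0, 0.03]
    - [0.001, 0, 0.06]
    - [0.001, 0, 0.09]
    - [0.001, 0, 0.12]
    - [0.001, 0, 0.15]
    - [0.001, 0, 0.185]
    - [0.001, 0, 0.185]
    - [0.001, 0, 0.185]
  fingers: [1, 1, 1, 1, 1, 1, 1, 1]

```text
time: 29.65
eef_pos: [0.6472, -0.0147, 0.1798]
tcp_rot: [0.79, 0.613, 0.0, -0.0]
force: [1.0, 0.4, -1.0]
width: 0.696
grasp_force: 32.9
```

```bash
python3 log.py; sed -i 's/z=float(p\[2\])$/z=float(p[2])-.0035/' f2.py; python3 f2.py
```

```text
29.65 [-8.000e-02  4.250e-01  1.097e+00  1.000e-03  1.620e+00  1.700e-01] [ 0.6472 -0.0147  0.1798] [ 7.899e-01  6.133e-01  0.000e+00 -4.000e-04] [ 1.   0.4 -1. ] 0.6959832603230598 32.87858784198761
travel [ 0.003 -0.001 -0.   ] rot [-0. -0. -0.] rows>= 0.0 margin 0.98 err 5.391963163347061e-15 dq/10th 0.0 to [ 0.647 -0.013  0.18 ]
travel [ 0.003 -0.001  0.154] rot [-0. -0. -0.] rows>= 1.5 margin 0.99 err 4.883220429279904e-08 dq/10th 0.01 to [ 0.647 -0.013  0.103]
yaw -0.25035371269805085
side 448 [ 0.6476 -0.0098 -0.2504] 0.06006191950464396
```

Request:
step_arm:
  travel:
    - [0, 0, 0.03]
    - [0, 0, 0.06]
    - [0, 0, 0.09]
    - [0, 0, 0.115]
    - [0, 0, 0.132]
    - [0, 0, 0.143]
    - [0, 0, 0.15]
    - [0, 0, 0.15]
  delta_rot:
    - [0, 0, 0]
    - [0, 0, 0]
    - [0, 0, 0]
    - [0, 0, 0]
    - [0, 0, 0]
    - [0, 0, 0]
    - [0, 0, 0]
    - [0, 0, 0]
  fingers: [1, 1, 1, 1, 1, 1, 1, 1]

```text
time: 30.75
eef_pos: [0.6473, -0.0131, 0.1051]
tcp_rot: [0.79, 0.613, 0.0, -0.0]
force: [0.3, -0.1, -0.5]
width: 0.695
grasp_force: 32.9
```

Request:
step_arm:
  travel:
    - [0, 0, 0.001]
    - [0, 0, 0.002]
    - [0, 0, 0.003]
    - [0, 0, 0.004]
    - [0, 0, 0.005]
    - [0, 0, 0.005]
    - [0, 0, 0.005]
    - [0, 0, 0.005]
  delta_rot:
    - [0, 0, 0]
    - [0, 0, 0]
    - [0, 0, 0]
    - [0, 0, 0]
    - [0, 0, 0]
    - [0, 0, 0]
    - [0, 0, 0]
    - [0, 0, 0]
  fingers: [1, 1, 1, 1, 1, 1, 1, 1]

```text
time: 31.55
eef_pos: [0.6473, -0.013, 0.1028]
tcp_rot: [0.79, 0.613, 0.0, -0.0]
force: [-0.3, -0.5, -1.3]
width: 0.696
grasp_force: 32.9
```

Request:
step_arm:
  travel:
    - [0, 0, 0.001]
    - [0, 0, 0.002]
    - [0, 0, 0.003]
    - [0, 0, 0.004]
    - [0, 0, 0.004]
    - [0, 0, 0.004]
    - [0, 0, 0.004]
    - [0, 0, 0.004]
  delta_rot:
    - [0, 0, 0]
    - [0, 0, 0]
    - [0, 0, 0]
    - [0, 0, 0]
    - [0, 0, 0]
    - [0, 0, 0]
    - [0, 0, 0]
    - [0, 0, 0]
  fingers: [1, 1, 1, 1, 1, 1, 1, 1]

```text
time: 32.35
eef_pos: [0.6473, -0.013, 0.1008]
tcp_rot: [0.79, 0.613, 0.0, -0.0]
force: [-0.0, -0.5, -0.0]
width: 0.697
grasp_force: 32.9
```

```bash
python3 log.py
```

```text
32.35 [-7.700e-02  4.780e-01  1.187e+00  1.000e-03  1.476e+00  1.730e-01] [ 0.6473 -0.013   0.1008] [ 7.899e-01  6.133e-01  4.000e-04 -2.000e-04] [-0.  -0.5 -0. ] 0.6969644102025014 32.879138588905334
```

Request:
step_arm:
  travel:
    - [0, 0, 0.001]
    - [0, 0, 0.002]
    - [0, 0, 0.003]
    - [0, 0, 0.003]
    - [0, 0, 0.003]
    - [0, 0, 0.003]
    - [0, 0, 0.003]
    - [0, 0, 0.003]
  delta_rot:
    - [0, 0, 0]
    - [0, 0, 0]
    - [0, 0, 0]
    - [0, 0, 0]
    - [0, 0, 0]
    - [0, 0, 0]
    - [0, 0, 0]
    - [0, 0, 0]
  fingers: [1, 1, 1, 1, 1, 1, 1, 1]

```text
time: 33.15
eef_pos: [0.6476, -0.0131, 0.0999]
tcp_rot: [0.79, 0.613, 0.001, 0.0]
force: [-1.5, -1.5, 4.9]
width: 0.698
grasp_force: 33.5
```

Request:
step_arm:
  travel:
    - [0, 0, 0]
    - [0, 0, 0]
    - [0, 0, 0]
    - [0, 0, 0]
    - [0, 0, 0]
    - [0, 0, 0]
    - [0, 0, 0]
    - [0, 0, 0]
  delta_rot:
    - [0, 0, 0]
    - [0, 0, 0]
    - [0, 0, 0]
    - [0, 0, 0]
    - [0, 0, 0]
    - [0, 0, 0]
    - [0, 0, 0]
    - [0, 0, 0]
  fingers: [-0.4, -0.5, -0.6, -0.7, -0.8, -1, -1, -1]

```text
time: 33.95
eef_pos: [0.6473, -0.013, 0.0993]
tcp_rot: [0.79, 0.613, 0.0, -0.0]
force: [0.1, -0.1, 0.7]
width: 1.001
grasp_force: 0.0
```

Request:
step_arm:
  travel:
    - [0, 0, -0.02]
    - [0, 0, -0.06]
    - [0, 0, -0.12]
    - [0, 0, -0.18]
    - [0, 0, -0.2]
    - [0.1, 0, -0.2]
    - [0.2, 0, -0.2]
    - [0.3, 0, -0.2]
  delta_rot:
    - [0, 0, 0]
    - [0, 0, 0]
    - [0, 0, 0]
    - [0, 0, 0]
    - [0, 0, 0]
    - [0, 0, 0]
    - [0, 0, 0]
    - [0, 0, 0]
  fingers: [-1, -1, -1, -1, -1, -1, -1, -1]

```text
time: 34.75
eef_pos: [0.6845, 0.1335, 0.199]
tcp_rot: [0.79, 0.613, 0.0, -0.0]
force: [0.3, -0.1, 0.7]
width: 1.001
grasp_force: 0.0
```

Request:
step_arm:
  travel:
    - [0.1, 0, 0]
    - [0.2, 0, 0]
    - [0.2, 0, 0]
    - [0.2, 0, 0]
    - [0.2, 0, 0]
    - [0.2, 0, 0]
    - [0.2, 0, 0]
    - [0.2, 0, 0]
  delta_rot:
    - [0, 0, 0]
    - [0, 0, 0]
    - [0, 0, 0]
    - [0, 0, 0]
    - [0, 0, 0]
    - [0, 0, 0]
    - [0, 0, 0]
    - [0, 0, 0]
  fingers: [-1, -1, -1, -1, -1, -1, -1, -1]

```text
time: 35.55
eef_pos: [0.7094, 0.2282, 0.2002]
tcp_rot: [0.79, 0.613, 0.001, -0.0]
force: [-1.2, 0.0, -0.4]
width: 1.003
grasp_force: 0.0
```

```bash
python3 log.py; python3 k.py k2 six
```

```text
35.55 [2.610e-01 7.340e-01 6.300e-01 1.000e-03 1.777e+00 5.130e-01] [0.7094 0.2282 0.2002] [ 0.7902  0.6128  0.0008 -0.    ] [-1.2  0.  -0.4] 1.003001228524297 0.0
side [ 0.6468 -0.0126 -0.2589] 0.048706519143516674
```

View pics/k2.png

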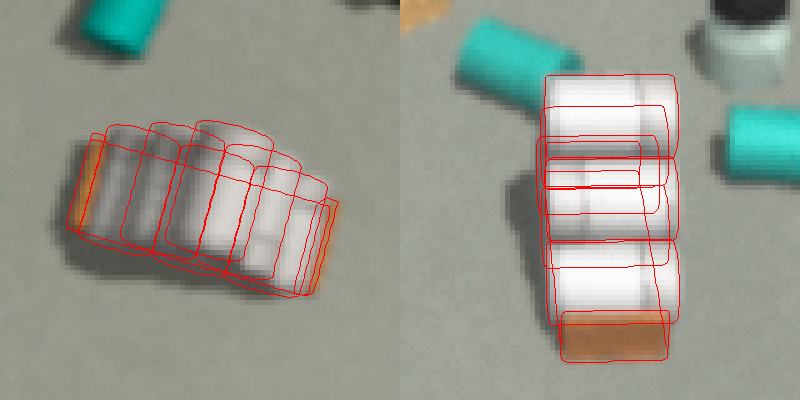

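The finished pyramid matches the six-tin model in both views: the top tin is at crop (220,185) from above and (610,115) from the side. I hand the job in.

```bash
python3 -c "
from station import env
print(env.sign_off())"
```

```text
the job is handed in; nothing more can be done
None
```

The pyramid is finished and handed in: both camera views show the standing tin in the gap and the rest tin on top, both in line with the pile, though the hand-in returned no verdict.

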